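# Clear the sample chamber's lid and take its panel out

### The job

The sample chamber has to be opened, but things are piled on its lid panel: take the pile apart from the top and set each thing down upright, in the middle of its own place: the amber jar on the magnetic stirrer's white plate, then the yellow-lidded tin on the balance's steel pan, then the blue slide box in the blue tray, square with the tray. Only when the panel is bare, turn both red turn buttons well aside (about a quarter turn, either way), lift the panel out by its black handle and lay it flat, handle up, in the middle of the green mat, lengthwise along it. Leave everything you have placed standing where it is, and the buttons turned aside.

Things in the scene. Friction and masses are not known exactly. Their poses are not given: they have to be found in the camera images.
- jar: small amber glass jar with a black screw cap, upright; 34 mm diameter, cap 31 mm, 45 mm high (cap is the top 13 mm); 60 g or so. Origin at the centre of its underside, z up. At the start it stands on the tin, up to 4 mm off its centre.
- tin: round aluminium sample tin with a yellow lid; 48 mm diameter, 18 mm high; 60 g or so. Origin at the centre of its underside, z up. At the start it lies on the slide box, up to 3 mm off its centre; the box's top reaches 6 mm (its y) beyond the tin's sides, so it is gripped with the fingertips just above the box.
- slide_box: closed blue plastic slide box; 56 mm along its x, 60 mm along its y, 30 mm high; 120 g or so. Origin at the centre of its underside, z up. At the start it stands on the panel about 42 mm to the panel's -x side of the handle, turned at most 0.1 rad to it; grip it across its y sides (across x the panel's handle and a button are only about 8 mm away).
- panel: aluminium lid panel, 180 (x) x 96 (y) x 6 mm, 280 g or so. Origin: centre of its underside, z up. Solid black handle in the middle: ridge 12 mm thick (x), 64 long (y), its top 30 mm above the origin. At the start it lies in the opening of the white sample chamber (fixed, 248 x 126 x 40 mm, same centre and axes), top flush with the rim, 3 mm gap all round, held by two turn buttons; once both are aside it lifts out.
- button_near (a joint): angle (rad) of the red turn button, a bar 10 mm wide, on a vertical pivot 107 mm from the panel's centre (as seated) along its -x. Bar reaches 26 mm from the pivot one way, 12 the other; 41.5 to 53.5 mm above the table. 0: long end over the panel; positive: anticlockwise from above. Range -1.6 to 1.6, starts within 0.3 of 0, stays where left (friction 0.04 N m); clear of the panel beyond 1.25 either way.
- button_far (a joint): the same for the red turn button at the panel's +x end: pivot 107 mm from the panel's centre along the panel's +x. 0: its long end points over the panel (to the panel's -x); positive turns anticlockwise seen from above. Same sizes, range and start.
- stirrer: place of the jar: grey magnetic stirrer (fixed), 124 x 104 mm, with a round white plate 92 mm in diameter on top. Origin on the table under the plate's centre; the plate's top is 50 mm above it. Housing reaches 70 mm to its -x, 54 mm to its +x.
- balance: place of the tin: low black balance (fixed), 122 x 96 mm, with a round steel pan 80 mm in diameter; a small green display on its -x side. Origin on the table under the pan's centre; the pan's top is 28 mm above it.
- tray: place of the slide box: square blue tray (fixed), 110 x 110 mm, inside 102 x 102 mm. Origin on the table under its centre; floor 4 mm above it, rim 9 mm above it. Either side of the box may face either side of the tray.
- mat: place of the panel: green rubber mat (fixed), 210 mm along its x, 126 mm along its y, 4 mm thick. Origin on the table under its centre.
Not all that is in view belongs to the job. Of the things that look like the jar, the smaller one is meant. Several things have the shape of the slide_box; the one meant has the colours described above.

How it is judged:
By the outcome, as a careful person would: the job done as asked, in the order asked, and still so for the second after the job is handed in, with the robot touching nothing.
It also fails if it takes over 147 s, if anything falls off the work surface, if the arm or the gripper's body presses on something with over 40 N, if the wrist force passes 120 N, or if a joint passes its speed limit or range.

### The arm

A 7-joint arm with a two-finger parallel gripper is mounted at the origin on the work surface. World frame = base frame: x ahead of the robot, y to its left, z up, the work surface at z = 0. Lengths are in mm, angles in degrees, forces in N, time in s.
With the tool pointing down it reaches from about 425 to 825 mm from the base axis. Payload 3.6 kg.
Tool frame: the origin (TCP) lies at the centre of the arm's flange, where the gripper is bolted on; the fingertips stand 186 mm ahead of it and the grasp point (between the pads) lies 167 mm ahead of it (arm.finger_overhang is the distance from the TCP to the fingertips, in mm); z points along the fingers, y is the direction in which the jaws open and shut (so a half turn about z gives the same grasp; the last joint's range is limited). The gripper opens to 93 mm and grips with 3 to 60 N. Pads are 15 mm wide; open, the fingers measure 128 mm over their backs; the gripper's body (75 mm by 188 mm) begins 65 mm behind the grasp point.
Start: joints at [64.372, 35.231, -0.722, 81.555, 0.464, 63.22, -2.315], TCP at [265.525, -593.272, 404.74] pointing down, gripper open.
Joint ranges: [-178.69, 178.69], [-17.37, 117.87], [-77.05, 75.6], [15.02, 138.74], [-78.02, 258.01], [0.78, 113.62], [-162.83, 162.83]. Speed limits (degrees/s): [159.86, 159.86, 180, 180, 180, 180, 180].

### API

Orientations are given as [roll, pitch, yaw] about the fixed x, y, z axes, in that order (R = Rz(yaw) Ry(pitch) Rx(roll)).
In Python, from station import arm, imaging gives the robot as it stands.
- The arm moves only by the tool arm_command, never from a script. Its argument "deltas" is one flat list of numbers, 7 for each row, row after row: the closure in counts, from 0 (fully open) to 255 (shut), then the shift along the tool's x, y, z in mm, then the turn, a rotation vector about the tool's x, y, z in degrees. A call has exactly 5 rows; each row is the pose to reach, as a shift and turn from the pose measured when the call began, along the tool's axes at that moment; what a row does not reach only later rows make up. A row lasts 1/12 s, in which the tool goes at most 41.7 mm and 7.16 degrees, less where a joint would pass 70% of its speed; a pose out of reach is approached as far as the arm can. A call with a gripper value outside its range is refused whole. The fingers move at their own pace and stop on an object; the grip force is fixed at half the most. Time passes only in rows, so rows that repeat a pose let the fingers close, or fill a call up. It gives the time, the measured TCP pose, the force and the opening at its end, in the units of the state.
- arm.state(): the state, without advancing time (a new reading comes with each control period).
- imaging.snapshot(name): name is "scene" or "top" or "wrist"; returns the picture (480x640x3 uint8, red, green, blue); there is no depth.
- imaging.camera_info(name): a dict with "fx", "fy", "cx", "cy" (pixels), "k1" (the pictures are not rectified: a ray, as slopes to the right and down, at radius r is drawn at 1 + k1 r^2 times it, then the intrinsics apply), "camera_from_world" (4x4, takes a point from world to camera coordinates). Camera axes: x right, y up, looking along -z (the intrinsics and any distortion apply to the point x, -y, -z); pixel columns grow to the right and rows downward; lengths in mm; the calibration is good to about 2 mm. A picture is of the moment at which its call begins: read the wrist's pose just before it. camera_info takes no time and is no camera call; for the wrist camera it gives the pose at the moment of the call.
- arm.sign_off(): hands the job in, once; it reports no verdict.
The state is a dict: "time_s": time; "joint_pos": joint angles; "dq": joint speeds; "joint_efforts": joint torques, N m; "tool_pos": TCP position; "ee_rot": TCP orientation; "ft_force": force on the tool from outside, world axes, zero at the start; "wrist_torque": the same for the moment, N m; "grip_width": finger opening in mm.
Only numpy, scipy, OpenCV 4.12 (cv2) and the standard library are available. Lean on these libraries where they do the work, as an engineer would, in place of code of your own. Each camera call takes 0.05 s, during which the arm holds its last target.

## Working session

There is one attempt and no reset: what is moved stays moved. The work goes in short steps, Python scripts to look and compute and a tool call to move; the robot and the scene stay as the last step left them, time stands still between calls to the robot, and variables do not carry over. Pictures are saved under pics/ and viewed, and the job is handed in when it is done.

Besides the shell and the picture viewer there is one more tool, called as name(argument=value, ...) on one line, values as JSON. arm_command: Moves the arm, as the interface text tells. Its arguments: {"type":"object","properties":{"deltas":{"type":"array","items":{"type":"number"}}},"required":["deltas"]}

```bash
ls; mkdir -p pics; python3 - <<'E'
from station import arm, imaging
import cv2, json
print(arm.state())
for n in ["scene","top","wrist"]:
    im=imaging.snapshot(n); cv2.imwrite(f"pics/{n}0.png",im[:,:,::-1])
    c=imaging.camera_info(n); print(n,c)
print(arm.finger_overhang)
E
```

```text
pics
{'time_s': 0.0, 'joint_pos': array([64.37026658, 35.28845961, -0.72442568, 81.64057587,  0.46481236,
       63.21942103, -2.31620949]), 'dq': array([-0.07157105, -0.12293022,  0.08905586,  0.02254813,  0.06366016,
        0.08035885, -0.05094738]), 'joint_efforts': array([-3.13401133e-04, -4.58935797e+01,  2.08794018e-01, -1.65743798e+01,
       -6.10426976e-02,  2.06043874e-02,  2.50379426e-04]), 'tool_pos': array([ 265.42676968, -592.98798209,  403.59377477]), 'ee_rot': array([-1.79854434e+02,  1.81779157e-03,  2.41153471e+01]), 'ft_force': array([-0.01836192, -0.28267657, -1.03401588]), 'wrist_torque': array([-0.00618206,  0.06266002,  0.02880173]), 'grip_width': 92.99355244941623}
scene {'fx': 556.0665932571496, 'fy': 556.0665932571496, 'cx': 320.7352208313527, 'cy': 246.6870385479823, 'k1': -0.03865865593808874, 'camera_from_world': array([[-2.89678085e-01,  9.57122254e-01,  1.89666942e-03,
         1.54889045e+02],
       [-7.02772229e-01, -2.14042158e-01,  6.78452023e-01,
         2.97472009e+02],
       [ 6.49767497e-01,  1.95199757e-01,  7.34642263e-01,
        -1.47745
[... 397 characters left out ...]
      -4.92889280e+02],
       [-7.13545997e-02,  9.73844056e-03,  9.97403471e-01,
        -1.14484270e+03],
       [ 0.00000000e+00,  0.00000000e+00,  0.00000000e+00,
         1.00000000e+00]])}
wrist {'fx': 418.701924357244, 'fy': 418.701924357244, 'cx': 316.64208674616805, 'cy': 237.10567276042124, 'k1': -0.037127059116578175, 'camera_from_world': array([[ 4.07885920e-01, -9.13028284e-01, -2.90330794e-03,
        -6.48852363e+02],
       [ 8.79782477e-01,  3.93880055e-01, -2.66160281e-01,
         3.07046763e+01],
       [ 2.44155420e-01,  1.06008752e-01,  9.63924414e-01,
        -3.91491973e+02],
       [ 0.00000000e+00,  0.00000000e+00,  0.00000000e+00,
         1.00000000e+00]])}
186.1
```

View pics/scene0.png

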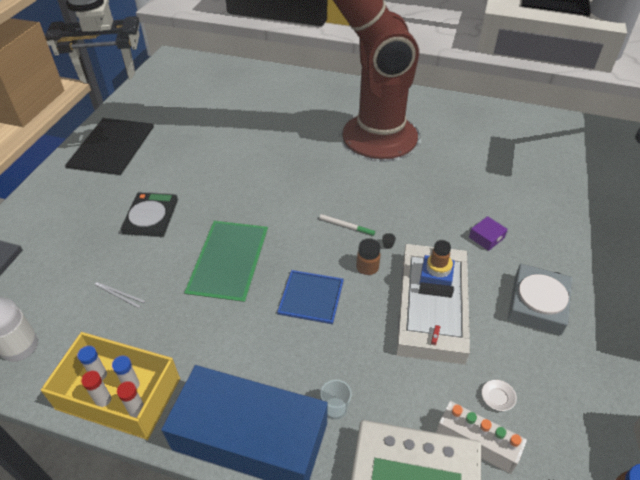

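View pics/top0.png

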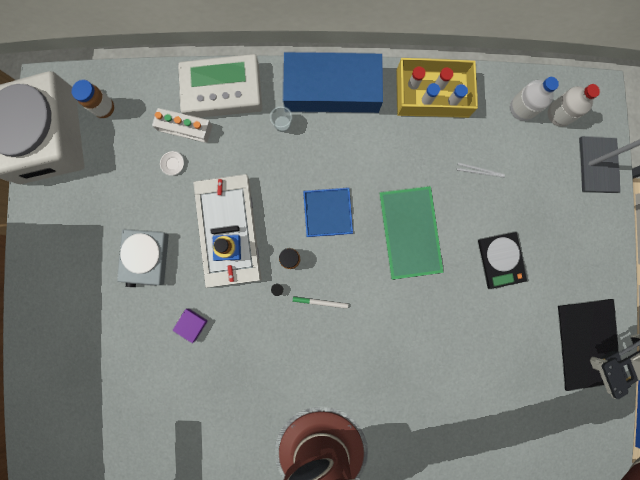

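View pics/wrist0.png

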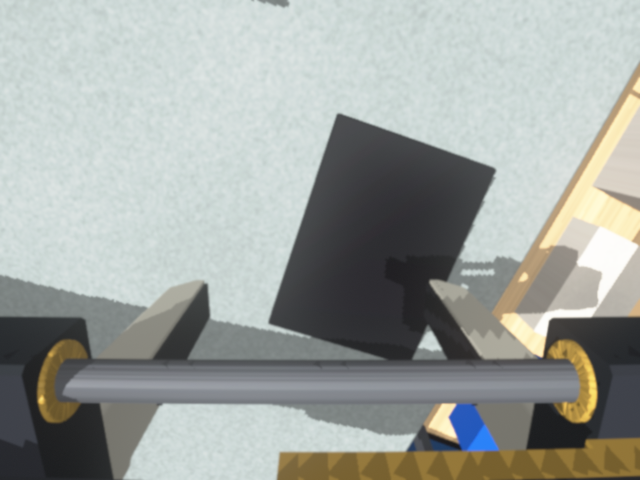

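The scene view shows the chamber with its pile, the buttons and all four places. In the top view (x up, y left) I see:

- Chamber at about (228,230), with the pile at (225,246).
- Buttons at (220,187) and (231,272).
- Stirrer plate at (140,253), balance pan at (503,253), tray at (328,212) and mat at (411,232).

The larger amber jar at (289,258) and the purple box are decoys.

```bash
cat > h.py <<'E'
import numpy as np, cv2
from scipy.spatial.transform import Rotation as R
def K(c): return np.array([[c['fx'],0,c['cx']],[0,c['fy'],c['cy']],[0,0,1.]])
def D(c): return np.array([c['k1'],0,0,0.])
def ray(c,uv):
    uv=np.asarray(uv,float).reshape(-1,1,2)
    n=cv2.undistortPoints(uv,K(c),D(c)).reshape(-1,2)
    d=np.c_[n[:,0],-n[:,1],-np.ones(len(n))]
    T=c['camera_from_world']; Rm=T[:3,:3]; o=-Rm.T@T[:3,3]
    return o,d@Rm
def plane(c,uv,z):
    o,d=ray(c,uv); s=(z-o[2])/d[:,2]; return (o+d*s[:,None])
def proj(c,P):
    P=np.asarray(P,float).reshape(-1,3);T=c['camera_from_world']
    q=P@T[:3,:3].T+T[:3,3]; q=q*[1,-1,-1]
    return cv2.projectPoints(q.reshape(-1,1,3),np.zeros(3),np.zeros(3),K(c),D(c))[0].reshape(-1,2)
def hsv(im): return cv2.cvtColor(im,cv2.COLOR_RGB2HSV)
def blobs(m,amin=30):
    m=m.astype(np.uint8)
    cs,_=cv2.findContours(m,cv2.RETR_EXTERNAL,cv2.CHAIN_APPROX_NONE)
    return sorted([c for c in cs if cv2.contourArea(c)>amin],key=lambda c:-cv2.contourArea(c))
def roi(m,x0,x1,y0,y1):
    o=np.zeros(m.shape[:2],bool); o[y0:y1,x0:x1]=True; return m&o
def rectw(P):
    (cx,cy),(w,h),a=cv2.minAreaRect(P[:,:2].astype(np.float32)); return cx,cy,w,h,a
def ell(P):
    return cv2.fitEllipse(P[:,:2].astype(np.float32))
def goal(tcp,yaw,st=None):
    """print shift+turn in the tool frame to reach tcp with tool down at yaw"""
    from station import arm
    st=st or arm.state()
    Rm=R.from_euler('xyz',st['ee_rot'],degrees=True)
    best=None
    for y in (yaw,):
        Rt=R.from_euler('xyz',[180,0,y],degrees=True)
        d=Rm.inv().apply(np.array(tcp)-st['tool_pos'])
        rv=(Rm.inv()*Rt).as_rotvec(degrees=True)
    print('t',round(st['time_s'],2),'pos',st['tool_pos'].round(1),'rot',st['ee_rot'].round(2),'q7',st['joint_pos'][6].round(1),'w',round(st['grip_width'],1),'F',st['ft_force'].round(1))
    print('delta',d.round(1),'|d|',np.linalg.norm(d).round(1),'rv',rv.round(2))
E
python3 - <<'E'
from h import *
from station import imaging
import cv2
im=cv2.imread('pics/top0.png')[:,:,::-1].copy(); c=imaging.camera_info('top'); H=hsv(im)
h,s,v=[H[...,i].astype(int) for i in range(3)]
def rep(n,m,z):
    for b in blobs(m)[:2]:
        P=plane(c,b.reshape(-1,2)+0.0,z)
        e=ell(P); print(n,cv2.contourArea(b),'rect',np.round(rectw(P),1),'ell',np.round(e[0],1),np.round(e[1],1))
rep('plate',roi((v>215)&(s<40),110,170,225,290),50)
rep('pan',roi((v>150)&(s<40),480,525,230,275),28)
rep('tray',roi((h>100)&(h<125)&(s>100),295,362,180,245),9)
rep('mat',roi((h>55)&(h<90)&(s>80),372,450,180,285),4)
rep('chamber',roi((v>175)&(s<50),185,270,168,295),40)
rep('red',roi(((h<8)|(h>172))&(s>130),185,270,168,295),53.5)
rep('yellow',roi(((h>18)&(h<35))&(s>110),185,270,168,295),94)
rep('bluebox',roi((h>100)&(h<125)&(s>130),185,270,168,295),76)
crop=cv2.resize(im[165:295,105:285],None,fx=4,fy=4,interpolation=cv2.INTER_CUBIC)
cv2.imwrite('pics/crop0.png',crop[:,:,::-1])
crop=cv2.resize(im[170:300,290:530],None,fx=3.3,fy=3.3,interpolation=cv2.INTER_CUBIC)
cv2.imwrite('pics/crop1.png',crop[:,:,::-1])
E
```

```text
plate 1063.5 rect [464.  422.6  87.7  86.1   1.9] ell [463.9 423. ] [86.1 86.8]
pan 783.5 rect [ 469.  -426.2   76.1   76.4   43.7] ell [ 468.7 -426.3] [76.2 76.6]
pan 116.5 rect [ 516.8 -405.5   16.6   69.4    0.6] ell [ 518.1 -388.7] [14.4 87. ]
tray 2054.0 rect [566.5 -11.8 110.1 109.7   4.6] ell [566.6 -11.8] [126.6 127.6]
mat 4423.0 rect [ 520.7 -210.7  209.2  125.7    7.8] ell [ 520.6 -210.6] [141.6 253.8]
chamber 3326.0 rect [519.1 223.6 248.  125.3   8.1] ell [520.6 222.9] [128.9 260.3]
chamber 32.5 rect [510.6 194.8  10.6  40.2   9.8] ell [511.9 192. ] [10.3 40.2]
yellow 88.5 rect [4.776e+02 2.159e+02 4.160e+01 4.410e+01 4.000e-01] ell [478.  217.1] [40.6 42.2]
bluebox 168.5 rect [476.6 214.2  54.   60.5   3.2] ell [478.1 217.1] [59.4 70.7]
```

View pics/crop0.png

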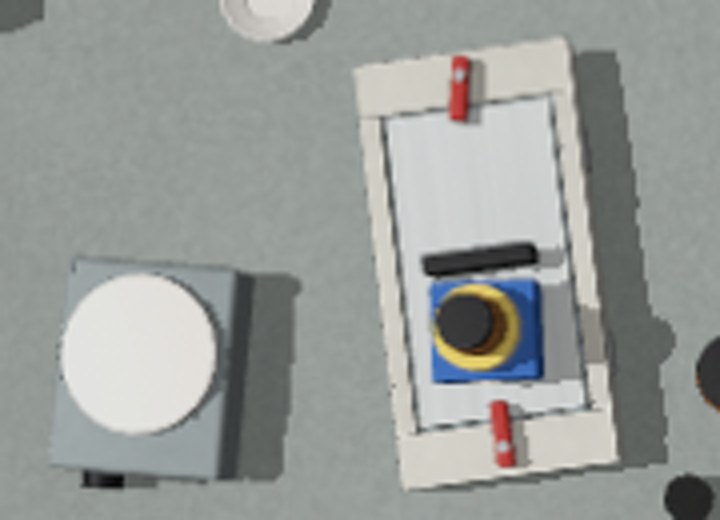

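View pics/crop1.png

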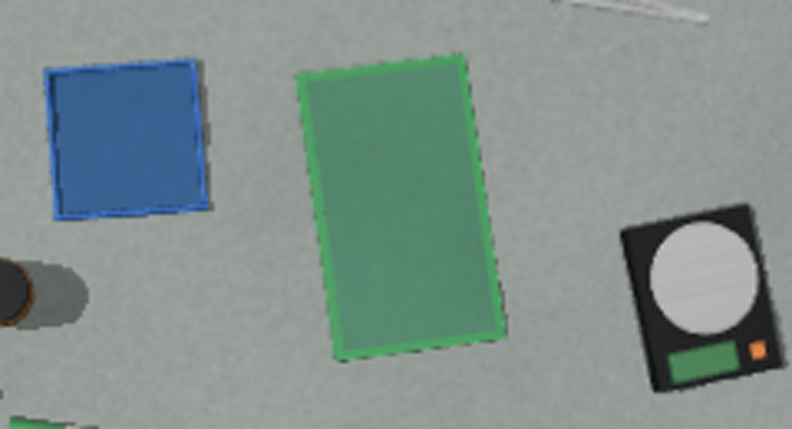

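```bash
python3 - <<'E'
from h import *
from station import imaging
im=cv2.imread('pics/scene0.png')[:,:,::-1].copy(); c=imaging.camera_info('scene'); H=hsv(im)
h,s,v=[H[...,i].astype(int) for i in range(3)]
def rep(n,m,z,k=1):
    for b in blobs(m,15)[:k]:
        P=plane(c,b.reshape(-1,2),z)
        e=ell(P); print(n,cv2.contourArea(b),'rect',np.round(rectw(P),1),'ell',np.round(e[0],1),np.round(e[1],1), 'px',np.round(b.reshape(-1,2).mean(0)))
rep('plate',roi((v>200)&(s<40),505,580,262,320),50)
rep('pan',roi((v>150)&(s<40),120,180,190,235),28)
rep('tray',roi((h>100)&(h<125)&(s>100),270,350,260,330),9)
rep('mat',roi((h>55)&(h<90)&(s>80),180,275,215,305),4)
rep('chamber',roi((v>170)&(s<60),390,480,240,370),40)
rep('red',roi(((h<8)|(h>172))&(s>130),390,480,240,370),53.5,2)
rep('cap',roi(v<55,425,460,235,262),133)
crop=cv2.resize(im[225:375,390:590],None,fx=4,fy=4,interpolation=cv2.INTER_CUBIC)
cv2.imwrite('pics/crop2.png',crop[:,:,::-1])
im=cv2.imread('pics/top0.png')[:,:,::-1].copy(); c=imaging.camera_info('top'); H=hsv(im)
h,s,v=[H[...,i].astype(int) for i in range(3)]
rep('topcap',roi((v<70),211,235,234,258),133)
rep('red',roi(((h<10)|(h>170))&(s>120),185,270,168,295),53.5,2)
w=imaging.camera_info('wrist')['camera_from_world']; print('wristcam', -w[:3,:3].T@w[:3,3], 'fwd',-w[2,:3])
E
```

```text
plate 1286.5 rect [466.9 424.1  87.   88.6  16.8] ell [466.6 424. ] [86.7 88.4] px [544. 293.]
pan 611.5 rect [ 473.6 -423.6   73.7   77.1   16.8] ell [ 472.4 -424. ] [73.7 76.3] px [146. 213.]
tray 2407.0 rect [572.2  -9.5 112.4 110.4   4.7] ell [572.2  -9.4] [128.  128.9] px [311. 297.]
mat 4243.5 rect [ 524.4 -208.2  209.1  124.7    7.9] ell [ 525.4 -208. ] [142.5 247.1] px [227. 261.]
chamber 3553.5 rect [521.4 225.3 248.  125.9   7.9] ell [529.5 228.7] [123.6 262. ] px [440. 309.]
red 18.0 rect [612.4 239.9   6.1  16.1  84. ] ell [612.4 240. ] [ 6.1 18.2] px [436. 329.]
cap 133.5 rect [488.1 217.7  25.7  32.7  89.9] ell [488.9 218.1] [25.4 32.3] px [442. 248.]
topcap 137.0 rect [478.4 214.3  29.6  27.3  64.2] ell [477.9 214.1] [26.6 30. ] px [221. 245.]
red 27.5 rect [427.  208.8  22.6   9.1   1. ] ell [426.7 209.1] [ 8.6 25.2] px [230. 270.]
red 24.5 rect [611.9 236.9  23.2   6.9   1.6] ell [611.8 236.9] [ 7.7 29.9] px [220. 189.]
wristcam [ 333.22919396 -563.0129436   383.65721793] fwd [-0.24415542 -0.10600875 -0.96392441]
```

View pics/crop2.png

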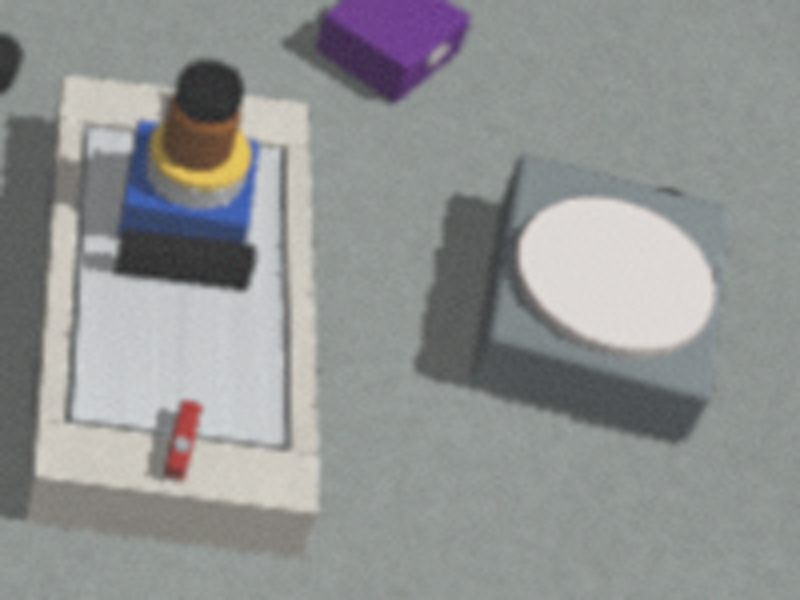

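The scene crop confirms the pile order: black cap, amber jar, yellow tin, blue box. Top and scene positions differ by 2–5 mm, so I'll refine with the wrist camera. First I move toward the pile.

```bash
python3 - <<'E'
from h import *
goal([440,-190,410],66)
E
```

```text
t 0.15 pos [ 265.4 -593.1  403.9] rot [-179.89   -0.     24.11] q7 -2.3 w 93.3 F [0.2 0.2 0.5]
delta [ 324.  -296.6   -5.6] |d| 439.3 rv [-1.100e-01 -4.000e-02 -4.189e+01]
```

arm_command(deltas=[0,29,-27,0,0,0,-4,0,58,-54,0,0,0,-8,0,88,-80,0,0,0,-12,0,117,-107,0,0,0,-16,0,147,-134,0,0,0,-20])

```text
time_s: 0.57
tool_pos: [345.1, -408.9, 403.9]
ee_rot: [-179.9, -0.0, 44.3]
ft_force: [0.3, -0.2, -0.2]
grip_width: 92.8
```

```bash
python3 - <<'E'
from h import *
goal([440,-190,410],66)
E
```

```text
t 0.57 pos [ 345.1 -408.9  403.9] rot [-1.7987e+02 -3.0000e-02  4.4280e+01] q7 -2.0 w 92.8 F [ 0.3 -0.2 -0.2]
delta [220.8 -90.5  -5.8] |d| 238.7 rv [ -0.12  -0.06 -21.72]
```

arm_command(deltas=[0,37,-15,0,0,0,-4,0,74,-30,0,0,0,-8,0,111,-45,0,0,0,-12,0,148,-60,0,0,0,-16,0,185,-75,0,0,0,-20])

```text
time_s: 0.98
tool_pos: [425.4, -224.2, 404.2]
ee_rot: [-179.9, -0.1, 64.5]
ft_force: [0.7, -0.9, -0.5]
grip_width: 92.9
```

```bash
python3 - <<'E'
from h import *
goal([478,214,390],114)
E
```

```text
t 0.98 pos [ 425.4 -224.2  404.2] rot [-1.7989e+02 -6.0000e-02  6.4460e+01] q7 -7.6 w 92.9 F [ 0.7 -0.9 -0.5]
delta [ 418.1 -141.4   15. ] |d| 441.6 rv [ -0.08  -0.11 -49.54]
```

arm_command(deltas=[0,38,-13,1,0,0,-5,0,76,-26,2,0,0,-9,0,114,-39,3,0,0,-14,0,152,-51,4,0,0,-18,0,190,-64,5,0,0,-22])

```text
time_s: 1.4
tool_pos: [449.4, -23.4, 399.6]
ee_rot: [-179.9, -0.1, 86.6]
ft_force: [1.4, -0.8, -0.4]
grip_width: 93.0
```

```bash
python3 - <<'E'
from h import *
goal([478,214,390],114)
E
```

```text
t 1.4 pos [449.4 -23.4 399.6] rot [-1.7994e+02 -9.0000e-02  8.6630e+01] q7 -14.3 w 93.0 F [ 1.4 -0.8 -0.4]
delta [238.7  14.7  10. ] |d| 239.4 rv [ -0.04  -0.1  -27.37]
```

arm_command(deltas=[0,38,2,2,0,0,-5,0,76,5,4,0,0,-10,0,114,7,5,0,0,-15,0,152,9,7,0,0,-20,0,190,12,8,0,0,-24])

```text
time_s: 1.82
tool_pos: [472.2, 167.2, 391.6]
ee_rot: [-179.9, -0.1, 110.9]
ft_force: [1.2, 0.5, -0.4]
grip_width: 92.9
```

```bash
python3 - <<'E'
from h import *
from station import imaging
goal([478,214,390],114)
im=imaging.snapshot('wrist'); cv2.imwrite('pics/w1.png',im[:,:,::-1])
E
```

```text
t 1.82 pos [472.2 167.2 391.6] rot [-1.7994e+02 -8.0000e-02  1.1085e+02] q7 -17.9 w 92.9 F [ 1.2  0.5 -0.4]
delta [41.7 22.1  1.7] |d| 47.2 rv [-0.06 -0.09 -3.15]
```

View pics/w1.png

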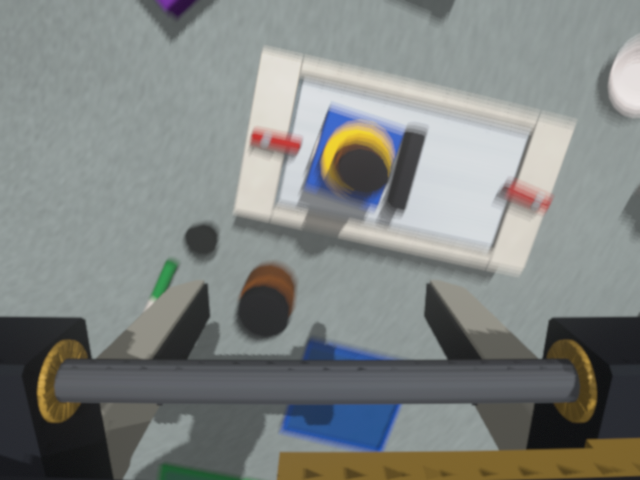

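The wrist view shows the whole chamber. The jar cap is at (362,168), the box at (350,155), the handle at (405,168) and the buttons at (275,142) and (527,195). I'll measure these.

```bash
cat > ms.py <<'E'
from h import *
def wm(im,c,top=225):
    H=hsv(im); h,s,v=[H[...,i].astype(int) for i in range(3)]
    def rep(n,m,z,k=1,a=60):
        for b in blobs(m,a)[:k]:
            P=plane(c,b.reshape(-1,2),z); e=ell(P)
            print(n,cv2.contourArea(b),'rect',np.round(rectw(P),1),'ell',np.round(e[0],1),np.round(e[1],1),'px',np.round(b.reshape(-1,2).mean(0)))
    return h,s,v,rep
E
python3 - <<'E'
from ms import *
from station import imaging
c=imaging.camera_info('wrist'); im=cv2.imread('pics/w1.png')[:,:,::-1].copy()
h,s,v,rep=wm(im,c)
m=roi((v>165)&(s<45),220,590,30,290)
m=cv2.morphologyEx(m.astype(np.uint8),cv2.MORPH_CLOSE,np.ones((5,5)))
rep('chamber',m,40)
rep('cap',roi(v<75,325,392,140,205),133)
rep('handle',roi(v<75,385,430,118,215),64)
rep('red',roi(((h<8)|(h>172))&(s>130),230,560,100,230),53.5,2)
rep('box',roi((h>100)&(h<125)&(s>120),290,420,90,225),70)
rep('yellow',roi((h>18)&(h<35)&(s>100),300,420,100,215),88)
E
```

```text
chamber 39436.5 rect [520.8 241.2 250.5 134.8   9. ] ell [523.4 242.9] [143.3 282.8] px [397. 162.]
cap 1579.5 rect [479.2 231.8  25.   26.2  48. ] ell [479.3 231.6] [23.4 28.3] px [361. 172.]
handle 1268.5 rect [517.8 239.3  13.6  55.1   9.2] ell [517.8 239.7] [14.2 70.7] px [404. 170.]
red 173.5 rect [428.7 225.2  20.4   6.7  16.4] ell [428.4 225.2] [ 5.8 22.1] px [284. 143.]
box 752.0 rect [460.2 231.8  17.4  55.1   2.8] ell [460.6 233.3] [19.2 59.3] px [324. 149.]
yellow 1485.0 rect [476.5 237.6  46.4  36.9  36. ] ell [479.1 235.3] [40.2 43.7] px [354. 153.]
```

The camera pose I used was read after the picture, while the arm was still settling. I'll take it again, reading the pose first.

```bash
cat >> ms.py <<'E'
import pickle
def snap(name,tag):
    from station import imaging
    c=imaging.camera_info(name); im=imaging.snapshot(name)
    cv2.imwrite(f'pics/{tag}.png',im[:,:,::-1]); pickle.dump(c,open(f'pics/{tag}.pkl','wb'))
    return c,im
E
python3 - <<'E'
from ms import *
from station import imaging
goal([478,214,390],114)
c,im=snap('wrist','w2')
h,s,v,rep=wm(im,c)
m=roi((v>165)&(s<45),220,590,10,290)
m=cv2.morphologyEx(m.astype(np.uint8),cv2.MORPH_CLOSE,np.ones((5,5)))
rep('chamber',m,40)
rep('cap',roi(v<75,315,395,140,235),133)
rep('handle',roi(v<75,385,430,118,235),64)
rep('red',roi(((h<8)|(h>172))&(s>130),230,560,100,260),53.5,2)
rep('box',roi((h>100)&(h<125)&(s>120),290,420,90,245),70)
rep('yellow',roi((h>18)&(h<35)&(s>100),300,420,100,245),88)
E
```

```text
t 1.87 pos [471.8 175.7 392.4] rot [179.7   -0.61 111.61] q7 -17.9 w 93.1 F [0.4 6.2 0.8]
delta [33.3 19.9  2.8] |d| 38.9 rv [ 0.31 -0.6  -2.39]
chamber 37271.0 rect [519.9 224.1 250.5 126.8   7.9] ell [524.5 225.9] [135.2 303.6] px [380. 183.]
cap 1982.5 rect [479.8 217.2  29.   29.7  22. ] ell [479.5 217.3] [28.7 29.7] px [352. 194.]
handle 1237.5 rect [517.7 223.4  13.8  60.8   8.4] ell [517.5 228.5] [13.9 70.5] px [397. 189.]
red 406.0 rect [421.7 210.2  36.    9.    8.8] ell [422.5 210.3] [ 9.1 43.7] px [268. 158.]
red 249.5 rect [612.  239.    8.2  23.1  87.5] ell [612. 239.] [ 8.4 28. ] px [510. 215.]
box 1569.0 rect [479.3 218.5  55.2  58.4   2.8] ell [478.9 219.5] [59.3 63.5] px [338. 168.]
yellow 1330.5 rect [476.6 222.6  47.1  38.6  41.4] ell [480.3 218.6] [43.2 45.7] px [345. 174.]
```

View pics/w2.png

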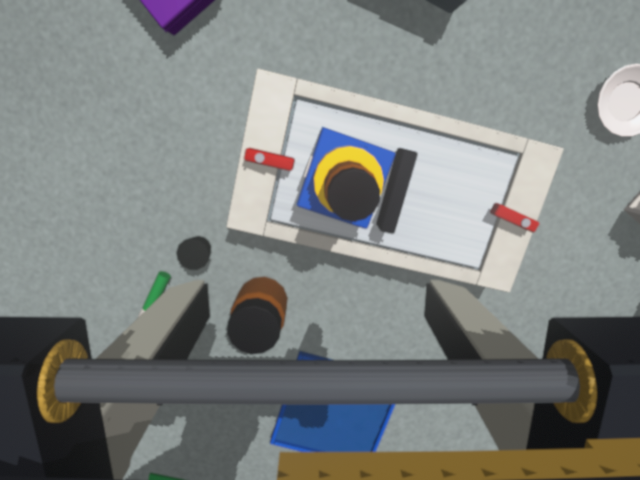

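The arm is settled and the numbers agree now: chamber (520,224) with yaw 8°, jar (479.5,217.3), tin (480,218.6), box (479,218.5) with yaw 2.8°. Next I go down for the jar.

```bash
python3 - <<'E'
from h import *
goal([479.5,217.3,279],113)
E
```

```text
t 1.92 pos [471.7 172.3 392.2] rot [179.85  -0.44 111.33] q7 -17.8 w 93.0 F [-1.1 -0.7 -0.6]
delta [ 38.2  23.4 113.5] |d| 122.0 rv [ 0.16 -0.44 -1.67]
```

arm_command(deltas=[0,30,18,10,0,0,-2,0,38,23,40,0,0,-2,0,38,23,75,0,0,-2,0,38,23,90,0,0,-2,0,38,23,90,0,0,-2])

```text
time_s: 2.33
tool_pos: [478.2, 215.4, 298.8]
ee_rot: [-179.7, -0.4, 113.3]
ft_force: [0.1, -0.2, -0.2]
grip_width: 93.4
```

```bash
python3 - <<'E'
from h import *
goal([479.5,217.3,279],113)
E
```

```text
t 2.33 pos [478.2 215.4 298.8] rot [-179.65   -0.37  113.31] q7 -25.2 w 93.4 F [ 0.1 -0.2 -0.2]
delta [ 1.1  2.1 19.8] |d| 19.9 rv [-0.35 -0.37  0.31]
```

arm_command(deltas=[0,1,2,12,0,0,0,0,1,2,20,0,0,0,0,1,2,20,0,0,0,120,1,2,20,0,0,0,255,1,2,20,0,0,0])

```text
time_s: 2.75
tool_pos: [479.8, 217.2, 279.6]
ee_rot: [-179.7, -0.4, 113.3]
ft_force: [0.0, 0.8, 0.9]
grip_width: 84.0
```

arm_command(deltas=[255,0,0,0,0,0,0,255,0,0,0,0,0,0,255,0,0,0,0,0,0,255,0,0,0,0,0,0,255,0,0,0,0,0,0])

```text
time_s: 3.17
tool_pos: [479.8, 217.2, 279.7]
ee_rot: [-179.8, -0.4, 113.3]
ft_force: [0.9, 0.2, -0.5]
grip_width: 51.0
```

```bash
python3 - <<'E'
from h import *
goal([479.5,217.3,279],113)
E
```

```text
t 3.17 pos [479.8 217.2 279.7] rot [-179.77   -0.37  113.29] q7 -26.4 w 51.0 F [ 0.9  0.2 -0.5]
delta [ 0.2 -0.2  0.7] |d| 0.8 rv [-0.23 -0.37  0.29]
```

arm_command(deltas=[255,0,0,0,0,0,0,255,0,0,0,0,0,0,255,0,0,0,0,0,0,255,0,0,0,0,0,0,255,0,0,-3,0,0,0])

```text
time_s: 3.58
tool_pos: [479.6, 217.1, 282.3]
ee_rot: [-179.7, -0.4, 113.3]
ft_force: [-0.6, -0.1, -0.9]
grip_width: 32.9
```

```bash
python3 - <<'E'
from h import *
from ms import *
goal([479.5,217.3,350],113)
c,im=snap('wrist','w3')
E
```

```text
t 3.58 pos [479.6 217.1 282.3] rot [-179.69   -0.36  113.29] q7 -26.3 w 32.9 F [-0.6 -0.1 -0.9]
delta [  0.7  -0.4 -67.7] |d| 67.7 rv [-0.31 -0.36  0.29]
```

View pics/w3.png

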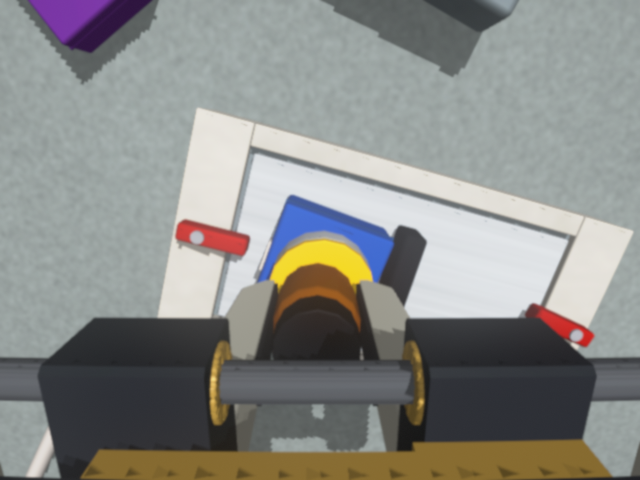

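The jar is gripped at 32.9 mm. I lift it and carry it to the stirrer.

arm_command(deltas=[255,0,0,-15,0,0,0,255,0,0,-40,0,0,0,255,20,-9,-60,0,0,0,255,50,-22,-60,0,0,0,255,85,-38,-60,0,0,0])

```text
time_s: 4.05
tool_pos: [412.7, 279.5, 345.0]
ee_rot: [-180.0, -0.4, 113.0]
ft_force: [0.3, 1.1, -0.6]
grip_width: 33.3
```

arm_command(deltas=[255,15,-6,0,0,0,0,255,20,-8,0,0,0,0,255,20,-8,0,0,0,0,255,20,-8,0,0,0,0,255,20,-8,0,0,0,0])

```text
time_s: 4.47
tool_pos: [399.0, 293.4, 344.8]
ee_rot: [-180.0, -0.3, 112.8]
ft_force: [-0.0, -0.9, -0.6]
grip_width: 33.0
```

```bash
python3 - <<'E'
from ms import *
goal([465,423.3,242],113)
c,im=snap('wrist','w4')
h,s,v,rep=wm(im,c)
rep('plate',roi((v>215)&(s<40),0,640,0,330),50,3,300)
E
```

```text
t 4.47 pos [399.  293.4 344.8] rot [-179.97   -0.27  112.77] q7 -35.7 w 33.0 F [-0.  -0.9 -0.6]
delta [ 93.8 111.2 103.2] |d| 178.3 rv [-0.03 -0.27 -0.23]
plate 16721.0 rect [465.4 423.   90.6  90.2  23.7] ell [465.2 423.1] [90.1 90.4] px [493.  89.]
plate 1187.0 rect [504.3 282.8 103.8   9.9   7.9] ell [497.7 282.3] [  9.8 124.2] px [447. 303.]
```

View pics/w4.png

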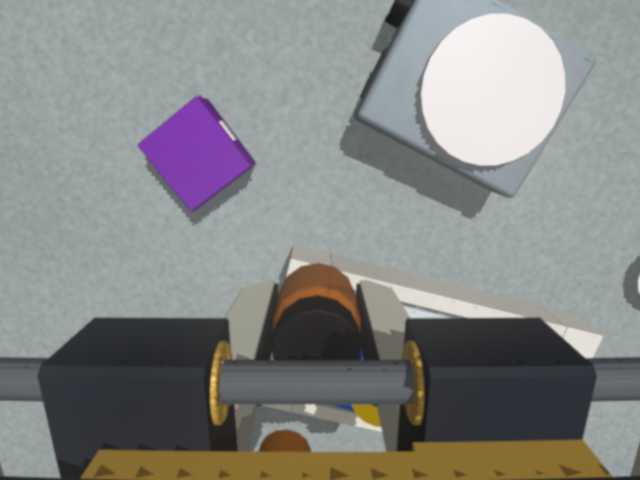

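The wrist view puts the plate at (465.3,423.0). I move over it.

arm_command(deltas=[255,23,27,0,0,0,0,255,46,55,0,0,0,0,255,69,82,20,0,0,0,255,90,107,50,0,0,0,255,94,111,70,0,0,0])

```text
time_s: 4.93
tool_pos: [467.2, 426.2, 273.4]
ee_rot: [179.8, -0.5, 112.7]
ft_force: [-0.1, -0.1, -1.1]
grip_width: 33.5
```

```bash
python3 - <<'E'
from ms import *
goal([465.2,423,242],113)
E
```

```text
t 4.93 pos [467.2 426.2 273.4] rot [179.83  -0.48 112.69] q7 -41.6 w 33.5 F [-0.1 -0.1 -1.1]
delta [-2.4 -3.2 31.4] |d| 31.7 rv [ 0.18 -0.48 -0.31]
```

arm_command(deltas=[255,-2,-3,10,0,0,0,255,-2.4,-3.2,20,0,0,0,255,-2.4,-3.2,26,0,0,0,255,-2.4,-3.2,29,0,0,0,255,-2.4,-3.2,30,0,0,0])

```text
time_s: 5.35
tool_pos: [465.7, 422.3, 243.4]
ee_rot: [179.8, -0.5, 112.6]
ft_force: [0.2, 0.1, 0.2]
grip_width: 32.9
```

```bash
python3 - <<'E'
from ms import *
goal([465.2,423,241.7],113)
E
```

```text
t 5.35 pos [465.7 422.3 243.4] rot [179.82  -0.46 112.62] q7 -42.7 w 32.9 F [0.2 0.1 0.2]
delta [ 0.9 -0.2  1.7] |d| 2.0 rv [ 0.18 -0.46 -0.38]
```

arm_command(deltas=[255,0.8,0,1,0,0,0,255,0.8,0,1.6,0,0,0,255,0.8,0,1.6,0,0,0,160,0.8,0,1.6,0,0,0,120,0.8,0,1.6,0,0,0])

```text
time_s: 5.77
tool_pos: [465.5, 423.1, 242.5]
ee_rot: [179.8, -0.5, 112.6]
ft_force: [-0.8, -0.9, 0.6]
grip_width: 38.1
```

arm_command(deltas=[80,0,0,0,0,0,0,80,0,0,0,0,0,0,80,0,0,0,0,0,0,80,0,0,-4,0,0,0,80,0,0,-20,0,0,0])

```text
time_s: 6.18
tool_pos: [464.9, 422.1, 260.5]
ee_rot: [-180.0, -0.3, 112.6]
ft_force: [-0.3, -0.6, -0.4]
grip_width: 63.6
```

```bash
python3 - <<'E'
from ms import *
goal([465.2,423,241.7],113)
c,im=snap('wrist','w5')
E
```

```text
t 6.18 pos [464.9 422.1 260.5] rot [-179.96   -0.35  112.63] q7 -42.0 w 63.6 F [-0.3 -0.6 -0.4]
delta [ 0.6  0.6 18.8] |d| 18.8 rv [-0.04 -0.35 -0.37]
```

View pics/w5.png

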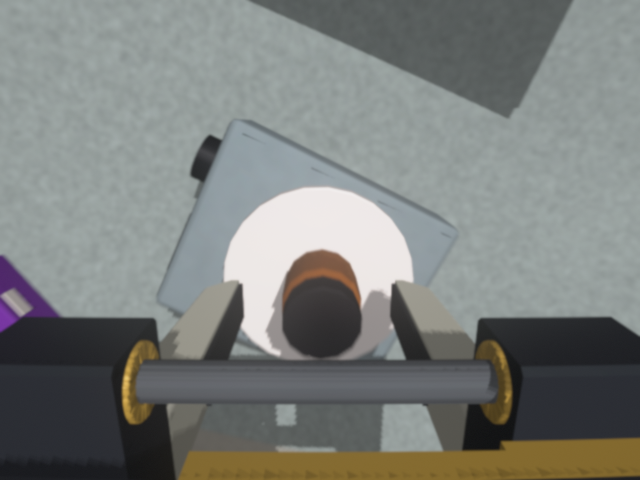

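The jar stands upright and centred on the plate. I retreat upward and go back to the tin.

arm_command(deltas=[60,0,0,-30,0,0,0,40,0,0,-60,0,0,0,0,-25,-10,-75,0,0,0,0,-60,-28,-75,0,0,0,0,-98,-45,-75,0,0,0])

```text
time_s: 6.65
tool_pos: [461.0, 315.6, 340.6]
ee_rot: [179.3, -0.7, 112.8]
ft_force: [1.0, -1.4, 0.2]
grip_width: 91.0
```

```bash
python3 - <<'E'
from ms import *
goal([480,218.5,330],113)
E
```

```text
t 6.65 pos [461.  315.6 340.6] rot [179.35  -0.69 112.82] q7 -33.2 w 91.0 F [ 1.  -1.4  0.2]
delta [-97.  -20.3   9.2] |d| 99.5 rv [ 0.65 -0.69 -0.18]
```

arm_command(deltas=[0,-35,-7,0,0,0,0,0,-72,-15,-10,0,0,0,0,-105,-22,-20,0,0,0,0,-115,-25,-30,0,0,0,0,-115,-25,-30,0,0,0])

```text
time_s: 7.07
tool_pos: [484.0, 195.8, 370.4]
ee_rot: [179.2, -0.5, 112.4]
ft_force: [-0.2, 1.5, 0.5]
grip_width: 93.3
```

```bash
sleep 0; python3 - <<'E'
from ms import *
goal([480,218.5,330],113)
snap('wrist','w6a')
c,im=snap('wrist','w6')
h,s,v,rep=wm(im,c)
rep('yellow',roi((h>18)&(h<35)&(s>100),200,450,100,300),88)
rep('box',roi((h>100)&(h<125)&(s>120),200,450,90,300),70)
E
```

```text
t 7.07 pos [484.  195.8 370.4] rot [179.18  -0.53 112.39] q7 -20.5 w 93.3 F [-0.2  1.5  0.5]
delta [22.1  4.4 40.7] |d| 46.5 rv [ 0.82 -0.53 -0.61]
yellow 4133.0 rect [479.4 219.8  47.3  46.6  68.9] ell [479.5 219.7] [46.4 47.1] px [318. 212.]
box 1636.5 rect [479.  219.4  54.3  59.4   2.7] ell [482.1 213.8] [61.9 77.1] px [310. 190.]
```

View pics/w6.png

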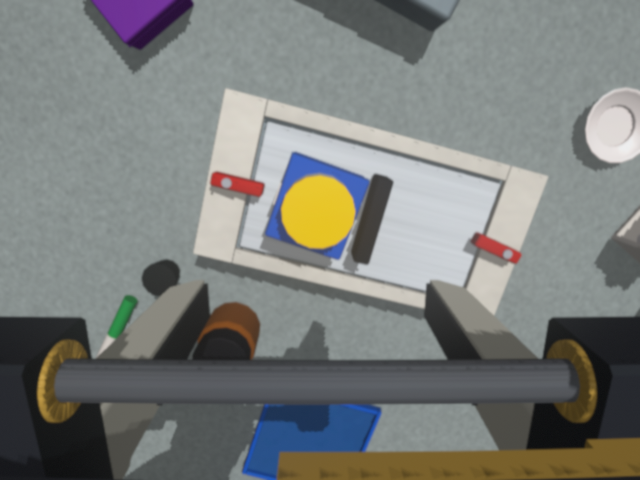

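The tin is at (479.5,219.7), with the box centred beneath it. I descend over it.

```bash
python3 - <<'E'
from ms import *
goal([479.5,219.6,258],113)
E
```

```text
t 7.17 pos [482.3 200.  369.3] rot [179.24  -0.74 112.81] q7 -20.6 w 93.0 F [-0.6  0.9  0.4]
delta [ 17.7   3.5 111.6] |d| 113.1 rv [ 0.76 -0.74 -0.19]
```

arm_command(deltas=[0,17,3,20,0.8,-0.7,0,0,18,3.5,50,0.8,-0.7,0,0,18,3.5,80,0.8,-0.7,0,0,18,3.5,90,0.8,-0.7,0,0,18,3.5,90,0.8,-0.7,0])

```text
time_s: 7.58
tool_pos: [477.7, 220.8, 276.8]
ee_rot: [-179.6, -0.1, 113.0]
ft_force: [0.5, 0.0, 0.2]
grip_width: 92.9
```

```bash
python3 - <<'E'
from ms import *
goal([479.5,219.6,258],113)
E
```

```text
t 7.58 pos [477.7 220.8 276.8] rot [-1.7958e+02 -9.0000e-02  1.1302e+02] q7 -27.8 w 92.9 F [0.5 0.  0.2]
delta [-1.8  1.3 18.8] |d| 18.9 rv [-0.42 -0.09  0.02]
```

arm_command(deltas=[0,-1.8,1.3,9,-0.3,0,0,0,-1.8,1.3,15,-0.3,0,0,0,-1.8,1.3,17.5,-0.3,0,0,0,-1.8,1.3,17.5,-0.3,0,0,80,-1.8,1.3,17.5,-0.3,0,0])

```text
time_s: 8.0
tool_pos: [479.7, 219.7, 259.9]
ee_rot: [-179.9, -0.1, 113.0]
ft_force: [0.8, -0.2, -0.1]
grip_width: 90.1
```

```bash
python3 - <<'E'
from ms import *
goal([479.5,219.6,258],113)
E
```

```text
t 8.0 pos [479.7 219.7 259.9] rot [-1.7995e+02 -9.0000e-02  1.1300e+02] q7 -28.8 w 90.1 F [ 0.8 -0.2 -0.1]
delta [ 0.  -0.2  1.9] |d| 1.9 rv [-0.05 -0.09  0.  ]
```

arm_command(deltas=[120,0,0,1.4,0,0,0,255,0,0,1.4,0,0,0,255,0,0,1.4,0,0,0,255,0,0,1.4,0,0,0,255,0,0,1.4,0,0,0])

```text
time_s: 8.42
tool_pos: [479.7, 219.6, 258.7]
ee_rot: [-180.0, -0.1, 113.0]
ft_force: [-0.4, 0.1, -0.8]
grip_width: 57.7
```

arm_command(deltas=[255,0,0,0,0,0,0,255,0,0,0,0,0,0,255,0,0,0,0,0,0,255,0,0,0,0,0,0,255,0,0,-2,0,0,0])

```text
time_s: 8.83
tool_pos: [479.6, 219.5, 260.4]
ee_rot: [-179.9, -0.1, 113.0]
ft_force: [-0.4, -0.3, -1.5]
grip_width: 47.7
```

```bash
python3 - <<'E'
from ms import *
goal([479.5,219.6,330],113)
E
```

```text
t 8.83 pos [479.6 219.5 260.4] rot [-1.7992e+02 -8.0000e-02  1.1300e+02] q7 -28.7 w 47.7 F [-0.4 -0.3 -1.5]
delta [  0.2  -0.2 -69.6] |d| 69.6 rv [-0.08 -0.08 -0.  ]
```

The tin is gripped at 47.7 mm. I lift it and carry it toward the balance.

arm_command(deltas=[255,0,0,-20,0,0,0,255,0,0,-50,0,0,0,255,-15,2,-75,0,0,2,255,-45,5,-80,0,0,5,255,-80,10,-80,0,0,9])

```text
time_s: 9.25
tool_pos: [520.0, 151.5, 343.1]
ee_rot: [179.8, -0.2, 104.2]
ft_force: [0.0, 1.1, -1.3]
grip_width: 47.2
```

```bash
python3 - <<'E'
from ms import *
goal([470,0,340],92)
E
```

```text
t 9.25 pos [520.  151.5 343.1] rot [179.8   -0.2  104.16] q7 -22.9 w 47.2 F [ 0.   1.1 -1.3]
delta [-134.7  -85.6    2.3] |d| 159.6 rv [ 0.18 -0.22 12.16]
```

arm_command(deltas=[255,-33,-17,0,0,0,3,255,-66,-34,0,0,0,7,255,-99,-51,0,0,0,10,255,-132,-66,0,0,0,14,255,-165,-76,0,0,0,18])

```text
time_s: 9.67
tool_pos: [485.2, -28.8, 342.2]
ee_rot: [180.0, -0.2, 86.0]
ft_force: [-0.0, 0.5, -0.4]
grip_width: 47.2
```

```bash
python3 - <<'E'
from ms import *
goal([470,-200,330],70)
E
```

```text
t 9.67 pos [485.2 -28.8 342.2] rot [179.96  -0.22  85.98] q7 -18.7 w 47.2 F [-0.   0.5 -0.4]
delta [-171.9   -3.2   11.6] |d| 172.3 rv [ 1.000e-02 -2.200e-01  1.598e+01]
```

arm_command(deltas=[255,-38,0,2,0,0,4,255,-76,-1,4,0,0,8,255,-114,-2,6,0,0,12,255,-152,-2,8,0,0,16,255,-190,-3,10,0,0,20])

```text
time_s: 10.08
tool_pos: [468.4, -219.8, 331.5]
ee_rot: [-180.0, -0.2, 65.8]
ft_force: [0.4, 0.2, -0.8]
grip_width: 47.3
```

```bash
python3 - <<'E'
from ms import *
goal([470,-400,310],50)
E
```

```text
t 10.08 pos [ 468.4 -219.8  331.5] rot [-179.97   -0.23   65.79] q7 -13.4 w 47.3 F [ 0.4  0.2 -0.8]
delta [-163.8   75.4   20.8] |d| 181.5 rv [-0.06 -0.22 15.79]
```

arm_command(deltas=[255,-36,16,3,0,0,4,255,-72,33,6,0,0,8,255,-108,50,10,0,0,12,255,-144,66,15,0,0,16,255,-164,75,20,0,0,16])

```text
time_s: 10.5
tool_pos: [467.9, -405.3, 310.5]
ee_rot: [180.0, -0.0, 49.3]
ft_force: [0.2, -0.2, -0.0]
grip_width: 47.2
```

arm_command(deltas=[255,-8,8,0,0,0,0,255,-8,8,0,0,0,0,255,-8,8,0,0,0,0,255,-8,8,0,0,0,0,255,-8,8,0,0,0,0])

```text
time_s: 10.92
tool_pos: [469.6, -414.4, 310.8]
ee_rot: [-180.0, -0.1, 49.5]
ft_force: [0.6, 0.5, -1.4]
grip_width: 47.5
```

```bash
python3 - <<'E'
from ms import *
goal([470,-425,310],50)
c,im=snap('wrist','w7')
h,s,v,rep=wm(im,c)
rep('pan',roi((v>160)&(s<40),0,640,0,330),28,3,300)
E
```

```text
t 10.92 pos [ 469.6 -414.4  310.8] rot [-1.7999e+02 -1.1000e-01  4.9530e+01] q7 -9.5 w 47.5 F [ 0.6  0.5 -1.4]
delta [-7.8  7.2  0.7] |d| 10.6 rv [-0.01 -0.11 -0.47]
pan 159859.5 rect [ 497.  -385.5  210.6  454.1   49.5] ell [ 500.4 -391.2] [224.2 503.7] px [332. 151.]
pan 6655.5 rect [ 476.5 -417.    57.3   82.2   51.6] ell [ 477.9 -419.1] [56.9 87. ] px [327. 241.]
```

View pics/w7.png

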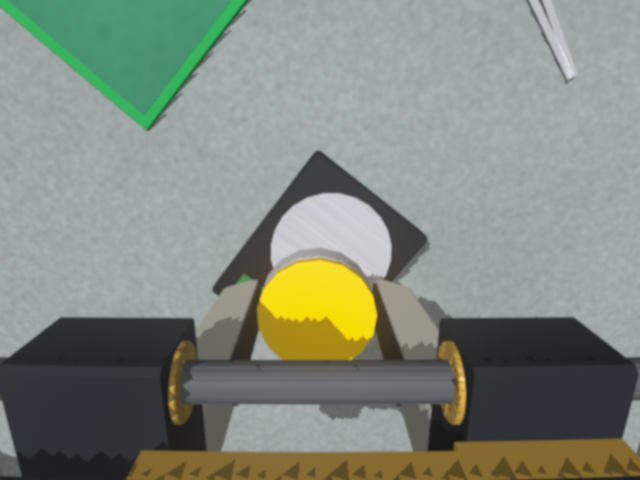

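The upper arc of the pan is visible at about (331,245), with the tin held in front of it. I'll fit a circle to that arc.

```bash
cat >> ms.py <<'E'
def circ(P):
    P=P[:,:2]; A=np.c_[2*P,np.ones(len(P))]; b=(P**2).sum(1)
    x=np.linalg.lstsq(A,b,rcond=None)[0]; return x[0],x[1],np.sqrt(x[2]+x[0]**2+x[1]**2)
E
python3 - <<'E'
from ms import *
im=cv2.imread('pics/w7.png')[:,:,::-1].copy(); c=pickle.load(open('pics/w7.pkl','rb'))
h,s,v,rep=wm(im,c)
b=blobs(roi((v>160)&(s<40),240,420,180,330),300)
for q in b[:3]:
    q=q.reshape(-1,2)
    k=q[(q[:,1]<248)]
    # outer boundary only
    print(len(q),q.min(0),q.max(0),np.round(circ(plane(c,k,28)),1))
    k=q[(q[:,1]<225)]; print(np.round(circ(plane(c,k,28)),1))
E
```

```text
395 [267 193] [390 280] [ 471.4 -426.7   39.1]
[ 471.5 -426.5   38.9]
182 [240 180] [290 246] [ 456.2 -375.5   18.5]
[ 461.  -370.4   14.8]
164 [360 180] [419 226] [ 524.3 -426.1   16.6]
[ 524.8 -425.5   16.2]
```

```bash
python3 - <<'E'
from ms import *
goal([471.2,-426.3,217],50)
E
```

```text
t 10.97 pos [ 469.6 -414.6  310.9] rot [ 1.7999e+02 -9.0000e-02  4.9520e+01] q7 -9.5 w 47.3 F [-0.2 -0.  -0.5]
delta [-8.   8.8 93.8] |d| 94.6 rv [ 0.01 -0.09 -0.48]
```

arm_command(deltas=[255,-8,8.8,20,0,0,0,255,-8,8.8,50,0,0,0,255,-8,8.8,72,0,0,0,255,-8,8.8,80,0,0,0,255,-8,8.8,80,0,0,0])

```text
time_s: 11.38
tool_pos: [471.0, -424.8, 228.9]
ee_rot: [-179.7, -0.1, 49.6]
ft_force: [-0.3, 0.2, -1.5]
grip_width: 47.4
```

```bash
python3 - <<'E'
from ms import *
goal([471.2,-426.3,217],50)
E
```

```text
t 11.38 pos [ 471.  -424.8  228.9] rot [-1.7973e+02 -1.2000e-01  4.9620e+01] q7 -10.0 w 47.4 F [-0.3  0.2 -1.5]
delta [-1.   1.2 11.9] |d| 12.0 rv [-0.27 -0.12 -0.38]
```

arm_command(deltas=[255,-1,1.2,5,-0.3,0,0,255,-1,1.2,9,-0.3,0,0,255,-1,1.2,11,-0.3,0,0,255,-1,1.2,11.6,-0.3,0,0,255,-1,1.2,11.6,-0.3,0,0])

```text
time_s: 11.8
tool_pos: [471.4, -426.4, 217.9]
ee_rot: [179.9, -0.1, 49.6]
ft_force: [-0.3, 0.7, -0.3]
grip_width: 47.3
```

```bash
python3 - <<'E'
from ms import *
goal([471.2,-426.3,216.7],50)
E
```

```text
t 11.8 pos [ 471.4 -426.4  217.9] rot [ 1.7991e+02 -1.2000e-01  4.9620e+01] q7 -10.1 w 47.3 F [-0.3  0.7 -0.3]
delta [-0.  -0.2  1.2] |d| 1.2 rv [ 0.09 -0.12 -0.38]
```

arm_command(deltas=[255,0,0,1,0,0,0,255,0,0,1,0,0,0,255,0,0,1,0,0,0,100,0,0,1,0,0,0,60,0,0,1,0,0,0])

```text
time_s: 12.22
tool_pos: [471.4, -426.5, 217.1]
ee_rot: [179.9, -0.1, 49.6]
ft_force: [-0.4, 0.1, 0.1]
grip_width: 56.5
```

arm_command(deltas=[40,0,0,0,0,0,0,40,0,0,0,0,0,0,40,0,0,-4,0,0,0,40,0,0,-20,0,0,0,0,0,0,-55,0,0,0])

```text
time_s: 12.63
tool_pos: [469.9, -425.5, 268.6]
ee_rot: [-179.5, -0.1, 49.6]
ft_force: [-0.1, 0.4, 0.0]
grip_width: 81.6
```

```bash
python3 - <<'E'
from ms import *
goal([560,-200,340],70)
snap('wrist','w8a')
c,im=snap('wrist','w8')
E
```

```text
t 12.63 pos [ 469.9 -425.5  268.6] rot [-1.7954e+02 -1.1000e-01  4.9630e+01] q7 -9.2 w 81.6 F [-0.1  0.4  0. ]
delta [230.3 -78.  -70.4] |d| 253.1 rv [ -0.44  -0.19 -20.37]
```

View pics/w8.png

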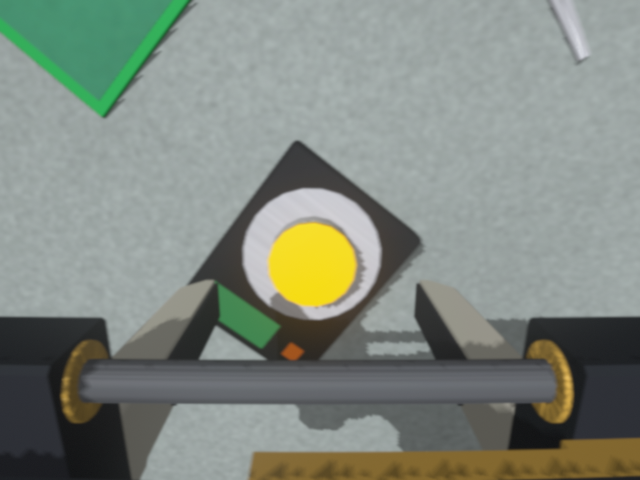

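The tin lies flat near the middle of the pan. I'll measure its offset.

```bash
python3 - <<'E'
from ms import *
im=cv2.imread('pics/w8.png')[:,:,::-1].copy(); c=pickle.load(open('pics/w8.pkl','rb'))
h,s,v,rep=wm(im,c)
rep('tin',roi((h>18)&(h<35)&(s>100),200,450,150,330),46)
b=blobs(roi((v>140)&(s<40),242,384,185,300),300)[0].reshape(-1,2)
k=b[b[:,1]<255]; print(circ(plane(c,k,28)))
E
```

```text
tin 5827.0 rect [ 472.8 -427.2   47.6   47.3   49.4] ell [ 472.8 -427.2] [47.2 47.7] px [312. 264.]
(np.float64(477.8297360147783), np.float64(-420.64605515150555), np.float64(29.674819696284906))
```

```bash
python3 - <<'E'
from ms import *
im=cv2.imread('pics/w8.png')[:,:,::-1].copy(); c=pickle.load(open('pics/w8.pkl','rb'))
h,s,v,rep=wm(im,c)
m=roi((v>95)&~((h>40)&(h<90)&(s>60)),230,395,175,330).astype(np.uint8)
n,l,st,ce=cv2.connectedComponentsWithStats(m); i=l[264,312]
b=cv2.convexHull(blobs(l==i,300)[0]).reshape(-1,2)
print(b.min(0),b.max(0))
k=b[(b[:,1]<300)&(b[:,1]>180)];print(circ(plane(c,k,28)),len(k))
E
```

```text
[242 187] [381 320]
(np.float64(471.86713728912946), np.float64(-427.7382957571555), np.float64(40.60037832150884)) 38
```

The tin is within 1 mm of the pan centre. Next I head back for the slide box, turning on the way to tool yaw 182.7.

```bash
python3 - <<'E'
from ms import *
goal([490,-240,350],83)
E
```

```text
t 12.73 pos [ 473.  -427.6  277.6] rot [ 1.7925e+02 -1.4000e-01  4.9610e+01] q7 -9.2 w 88.6 F [ 0.8 -0.6 -0.1]
delta [ 154.  -107.7  -73.5] |d| 201.8 rv [  0.77   0.08 -33.39]
```

arm_command(deltas=[0,20,-14,-30,0,0,-7,0,50,-35,-52,0,0,-14,0,84,-59,-66,0,0,-21,0,118,-82,-73,0,0,-28,0,152,-106,-74,0,0,-34])

```text
time_s: 13.15
tool_pos: [489.9, -245.2, 352.4]
ee_rot: [179.1, 0.4, 83.9]
ft_force: [0.6, 0.9, 0.0]
grip_width: 92.9
```

```bash
python3 - <<'E'
from ms import *
goal([490,-50,350],116)
E
```

```text
t 13.15 pos [ 489.9 -245.2  352.4] rot [179.06   0.4   83.86] q7 3.3 w 92.9 F [0.6 0.9 0. ]
delta [194.1 -20.8   0.8] |d| 195.2 rv [  0.8    0.65 -32.14]
```

arm_command(deltas=[0,38,-4,0,0.5,0.5,-7,0,77,-8,0,0.8,0.7,-14,0,116,-12,0,0.8,0.7,-21,0,155,-17,0,0.8,0.7,-28,0,194,-21,0,0.8,0.7,-34])

```text
time_s: 13.57
tool_pos: [489.2, -48.4, 350.9]
ee_rot: [180.0, -0.0, 118.2]
ft_force: [1.6, 0.5, -0.0]
grip_width: 93.0
```

```bash
python3 - <<'E'
from ms import *
goal([490,140,350],150)
E
```

```text
t 13.57 pos [489.2 -48.4 350.9] rot [ 1.7999e+02 -1.0000e-02  1.1817e+02] q7 9.9 w 93.0 F [ 1.6  0.5 -0. ]
delta [165.7  89.7   1. ] |d| 188.4 rv [ 1.000e-02 -0.000e+00 -3.183e+01]
```

arm_command(deltas=[0,33,18,0,0,0,-7,0,66,36,0,0,0,-14,0,100,54,0,0,0,-21,0,133,72,0,0,0,-28,0,166,90,0,0,0,-34])

```text
time_s: 13.98
tool_pos: [489.8, 142.0, 351.1]
ee_rot: [180.0, 0.0, 152.5]
ft_force: [1.3, 0.1, -0.5]
grip_width: 93.2
```

```bash
python3 - <<'E'
from ms import *
goal([479,219.4,350],182.7)
E
```

```text
t 13.98 pos [489.8 142.  351.1] rot [1.7999e+02 4.0000e-02 1.5249e+02] q7 16.4 w 93.2 F [ 1.3  0.1 -0.5]
delta [45.3 63.6  1.1] |d| 78.1 rv [ -0.     0.04 -30.21]
```

arm_command(deltas=[0,18,25,0,0,0,-7,0,35,50,0,0,0,-14,0,44,62,0,0,0,-21,0,45,63.6,0,0,0,-27,0,45,63.6,0,0,0,-30])

```text
time_s: 14.4
tool_pos: [478.7, 220.9, 351.1]
ee_rot: [179.9, 0.0, -177.1]
ft_force: [0.1, 0.5, -0.0]
grip_width: 92.8
```

```bash
python3 - <<'E'
from ms import *
snap('wrist','w9a');
goal([479,219.4,350],182.7)
c,im=snap('wrist','w9')
h,s,v,rep=wm(im,c)
rep('box',roi((h>100)&(h<125)&(s>120),100,540,50,330),70)
E
```

```text
t 14.45 pos [479.  219.9 350.8] rot [ 180.      0.   -177.16] q7 33.2 w 92.9 F [-0.2  0.2 -0.6]
delta [ 0.1 -0.5  0.8] |d| 1.0 rv [0.   0.   0.14]
box 7489.0 rect [478.1 218.1  58.3  58.7   2.8] ell [478.8 217.9] [66.1 68.1] px [314. 237.]
```

View pics/w9.png

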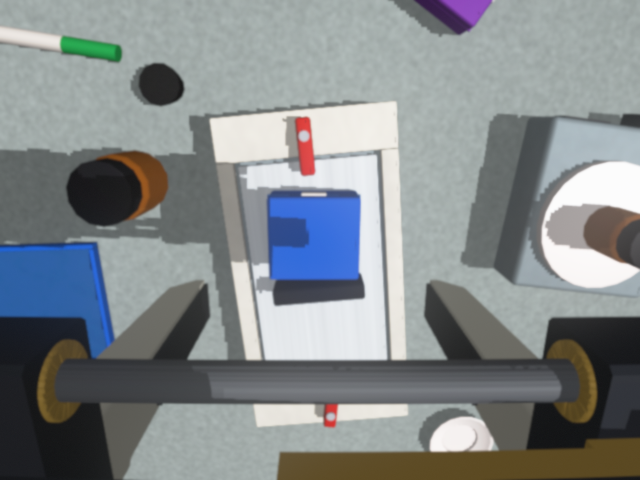

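The bare box is at about (478.5,218.5) with yaw 2.8. The gripper is aligned, so I descend.

arm_command(deltas=[0,0.5,0.8,30,0,0,0,0,0.5,0.8,65,0,0,0,0,0.5,0.8,95,0,0,0,0,0.5,0.8,105,0,0,0,60,0.5,0.8,107,0,0,0])

```text
time_s: 14.92
tool_pos: [478.3, 219.3, 241.9]
ee_rot: [-179.9, -0.2, -177.6]
ft_force: [-0.1, -0.4, 0.9]
grip_width: 89.8
```

```bash
python3 - <<'E'
from ms import *
goal([478.5,218.8,235],182.8)
E
```

```text
t 14.92 pos [478.3 219.3 241.9] rot [-179.85   -0.22 -177.58] q7 24.7 w 89.8 F [-0.1 -0.4  0.9]
delta [-0.2 -0.5  6.9] |d| 6.9 rv [-0.15 -0.22 -0.38]
```

arm_command(deltas=[100,0,0.4,4,0,0,-0.4,255,0,0.4,6.7,0,0,-0.4,255,0,0.4,6.7,0,0,-0.4,255,0,0.4,6.7,0,0,-0.4,255,0,0.4,6.7,0,0,-0.4])

```text
time_s: 15.33
tool_pos: [478.6, 219.7, 236.2]
ee_rot: [-179.9, -0.1, -177.2]
ft_force: [0.4, -1.3, 2.0]
grip_width: 60.0
```

arm_command(deltas=[255,0,0,0,0,0,0,255,0,0,0,0,0,0,255,0,0,-5,0,0,0,255,0,0,-15,0,0,0,255,0,0,-35,0,0,0])

```text
time_s: 15.75
tool_pos: [478.1, 219.2, 270.6]
ee_rot: [-179.8, -0.3, -177.2]
ft_force: [0.6, -0.5, -0.3]
grip_width: 59.6
```

```bash
python3 - <<'E'
from ms import *
goal([569,-11,330],184.6)
E
```

```text
t 15.75 pos [478.1 219.2 270.6] rot [-179.76   -0.34 -177.19] q7 27.3 w 59.6 F [ 0.6 -0.5 -0.3]
delta [ -79.1 -234.7  -58.9] |d| 254.5 rv [-0.24 -0.34 -1.79]
```

arm_command(deltas=[255,0,0,-30,0,0,0,255,-9,-26,-55,0,0,0,255,-21,-62,-60,0,0,0,255,-34,-100,-60,0,0,-1,255,-46,-137,-60,0,0,-1.8])

```text
time_s: 16.17
tool_pos: [531.7, 83.7, 332.9]
ee_rot: [-179.8, -0.2, -175.3]
ft_force: [0.4, 0.8, -0.9]
grip_width: 59.7
```

```bash
python3 - <<'E'
from ms import *
goal([569,-11,330],184.6)
E
```

```text
t 16.17 pos [531.7  83.7 332.9] rot [-1.7976e+02 -1.7000e-01 -1.7528e+02] q7 48.8 w 59.7 F [ 0.4  0.8 -0.9]
delta [-29.4 -97.4   3.2] |d| 101.8 rv [-0.24 -0.17  0.12]
```

arm_command(deltas=[255,-30,-25,0,0,0,0,255,-60,-50,0,0,0,0,255,-88,-76,0,0,0,0,255,-106,-94,0,0,0,0,255,-110,-98,0,0,0,0])

```text
time_s: 16.58
tool_pos: [652.3, -10.5, 332.7]
ee_rot: [-179.6, -0.1, -175.8]
ft_force: [0.0, -0.5, -1.9]
grip_width: 60.0
```

```bash
python3 - <<'E'
from ms import *
snap('wrist','w10a');
goal([569,-11,330],184.6)
c,im=snap('wrist','w10')
h,s,v,rep=wm(im,c)
rep('tray',roi((h>100)&(h<125)&(s>120),100,540,0,330),9,2)
E
```

```text
t 16.63 pos [651.4  -9.  332.6] rot [-1.7970e+02 -1.1000e-01 -1.7567e+02] q7 63.1 w 59.7 F [ 0.5 -0.4 -1.4]
delta [82.3  4.2  2.8] |d| 82.4 rv [-0.3  -0.11 -0.27]
tray 25258.5 rect [568.6 -11.1 109.1 109.5   4.7] ell [568.4 -11.1] [128.1 128.2] px [325. 104.]
tray 14269.0 rect [698.8  -7.2  77.4 123.9   4.4] ell [699.9  -7.1] [ 87.8 144.6] px [317. 284.]
```

View pics/w10.png

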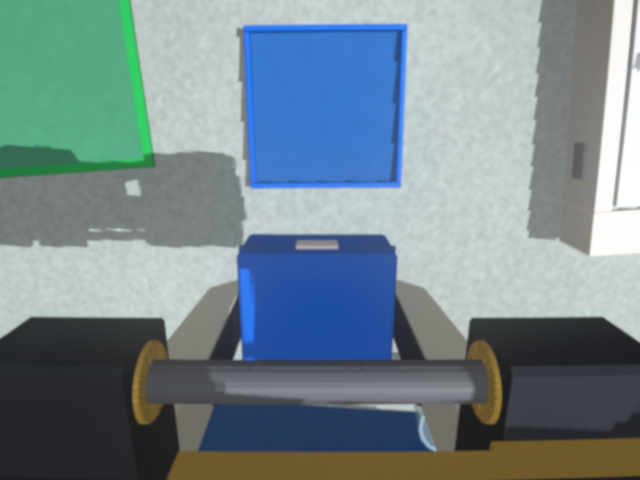

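The tray is at (568.6,-11.1) with yaw 4.7°, and the box is held squarely. I move above the tray.

arm_command(deltas=[255,30,2,0,0,0,0,255,60,3,10,0,0,0,255,80,4.2,40,0,0,-0.3,255,82.5,4.2,75,0,0,-0.3,255,82.5,4.2,100,0,0,-0.3])

```text
time_s: 17.1
tool_pos: [563.5, -7.7, 232.5]
ee_rot: [-179.8, -0.4, -174.9]
ft_force: [0.3, -1.4, -0.9]
grip_width: 59.7
```

```bash
python3 - <<'E'
from ms import *
goal([568.7,-11.1,200],184.7)
E
```

```text
t 17.1 pos [563.5  -7.7 232.5] rot [-179.8    -0.39 -174.92] q7 52.9 w 59.7 F [ 0.3 -1.4 -0.9]
delta [-5.1 -3.7 32.5] |d| 33.1 rv [-0.21 -0.39  0.38]
```

arm_command(deltas=[255,-5,-3.7,8,-0.2,-0.4,0.4,255,-5.1,-3.7,18,-0.2,-0.4,0.4,255,-5.1,-3.7,26,-0.2,-0.4,0.4,255,-5.1,-3.7,29,-0.2,-0.4,0.4,255,-5.1,-3.7,30,-0.2,-0.4,0.4])

```text
time_s: 17.52
tool_pos: [569.0, -10.6, 202.9]
ee_rot: [180.0, 0.1, -175.3]
ft_force: [-0.4, -0.6, -1.0]
grip_width: 59.6
```

```bash
python3 - <<'E'
from ms import *
goal([568.7,-11.1,200],184.7)
E
```

```text
t 17.52 pos [569.  -10.6 202.9] rot [ 1.7999e+02  7.0000e-02 -1.7530e+02] q7 51.0 w 59.6 F [-0.4 -0.6 -1. ]
delta [ 0.4 -0.5  2.9] |d| 3.0 rv [ 0.01  0.07 -0.  ]
```

arm_command(deltas=[255,0.3,-0.4,1.5,0,0,0,255,0.3,-0.4,2.6,0,0,0,255,0.3,-0.4,2.8,0,0,0,255,0.3,-0.4,2.8,0,0,0,60,0.3,-0.4,2.8,0,0,0])

```text
time_s: 17.93
tool_pos: [569.0, -11.0, 200.6]
ee_rot: [180.0, 0.1, -175.3]
ft_force: [0.2, -0.4, -0.0]
grip_width: 62.9
```

arm_command(deltas=[50,0,0,0,0,0,0,50,0,0,0,0,0,0,50,0,0,-2,0,0,0,50,0,0,-15,0,0,0,20,0,0,-40,0,0,0])

```text
time_s: 18.35
tool_pos: [568.0, -11.4, 239.4]
ee_rot: [180.0, -0.2, -175.3]
ft_force: [0.2, -0.2, 0.4]
grip_width: 78.1
```

arm_command(deltas=[0,-15,0,-30,0,0,0,0,-40,0,-60,0,0,0,0,-50,0,-70,0,0,0,0,-50,0,-70,0,0,0,0,-50,0,-70,0,0,0])

```text
time_s: 18.77
tool_pos: [617.8, -7.1, 310.0]
ee_rot: [180.0, -0.2, -175.3]
ft_force: [-1.3, -0.3, -0.3]
grip_width: 92.9
```

```bash
python3 - <<'E'
from ms import *
goal([418,211,330],180)
snap('wrist','w11a')
c,im=snap('wrist','w11')
h,s,v,rep=wm(im,c)
rep('tray',roi((h>100)&(h<125)&(s>120),100,540,0,360),9,2)
E
```

```text
t 18.77 pos [617.8  -7.1 310. ] rot [ 1.7999e+02 -1.5000e-01 -1.7529e+02] q7 60.5 w 92.9 F [-1.3 -0.3 -0.3]
delta [181.3 233.8 -19.4] |d| 296.4 rv [ 0.   -0.15  4.71]
tray 27063.5 rect [568.6 -11.6 108.3 109.4   4.7] ell [568.4 -11.4] [127.6 128.2] px [317. 158.]
```

View pics/w11.png

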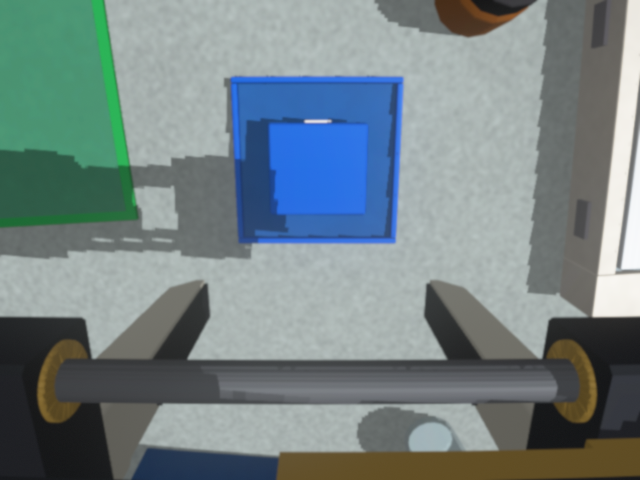

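The box stands flat inside the tray, with its top at about (320,168). I'll check its centre and squareness.

```bash
python3 - <<'E'
from ms import *
c=pickle.load(open('pics/w11.pkl','rb')); im=cv2.imread('pics/w11.png')[:,:,::-1].copy()
h,s,v,rep=wm(im,c)
rep('boxtop',roi((h>100)&(h<125)&(v>200)&(s>120),255,380,112,225),34)
P=plane(c,[[318,121],[318,214],[270,168],[367,168]],34);print(P.round(1))
E
```

```text
boxtop 8241.5 rect [570.1 -10.3  53.6  58.    4.7] ell [569.5  -9.5] [62.5 66.5] px [319. 167.]
[[541.7 -12.8  34. ]
 [597.4  -8.2  34. ]
 [571.5 -39.5  34. ]
 [566.7  19.   34. ]]
```

The box is within about 1.5 mm of the tray centre and square with it, both at 4.7°. Next is the near button. Its pivot should be at about (414.3,209.1), with the bar along roughly 8.8°.

```bash
python3 - <<'E'
from ms import *
goal([414.3,209.1,300],188.8)
E
```

```text
t 18.87 pos [616.7  -7.5 308.1] rot [-179.97   -0.4  -175.26] q7 60.5 w 92.5 F [-0.4 -0.6 -0.3]
delta [183.8 232.6   9.3] |d| 296.6 rv [-0.02 -0.4  -4.06]
```

arm_command(deltas=[100,22,29,0,0,0,0,159,46,58,0,0,0,-1,159,70,88,0,0,0,-2,159,93,118,0,0,0,-3,159,117,148,0,0,0,-4])

```text
time_s: 19.28
tool_pos: [485.4, 130.4, 307.6]
ee_rot: [-179.9, -0.6, -171.2]
ft_force: [1.4, 1.0, 0.1]
grip_width: 64.3
```

```bash
python3 - <<'E'
from ms import *
goal([414.3,209.1,300],188.8)
E
```

```text
t 19.28 pos [485.4 130.4 307.6] rot [-179.95   -0.61 -171.23] q7 43.2 w 64.3 F [1.4 1.  0.1]
delta [58.2 88.6  8.1] |d| 106.3 rv [-0.05 -0.61 -0.03]
```

arm_command(deltas=[159,20,31,3,0,-0.5,0,159,40,61,5,0,-0.5,0,159,55,84,8,0,-0.5,0,159,58,88.6,8,0,-0.5,0,159,58,88.6,8,0,-0.5,0])

```text
time_s: 19.7
tool_pos: [412.1, 209.9, 299.6]
ee_rot: [-179.9, -0.3, -170.9]
ft_force: [0.2, 0.1, -0.5]
grip_width: 35.9
```

```bash
python3 - <<'E'
from ms import *
snap('wrist','w12a')
goal([414.3,209.1,300],188.8)
c,im=snap('wrist','w12')
h,s,v,rep=wm(im,c)
rep('red',roi(((h<8)|(h>172))&(s>130),200,450,50,360),53.5,2)
E
```

```text
t 19.75 pos [413.7 208.6 299.5] rot [-179.84   -0.22 -171.11] q7 29.4 w 35.3 F [ 0.  -0.2 -0.1]
delta [-0.7  0.4 -0.5] |d| 0.9 rv [-0.16 -0.22  0.09]
red 427.0 rect [427.6 210.3  21.6   8.1   8.6] ell [427.7 210.2] [ 8.8 26.1] px [317. 281.]
red 211.0 rect [407.9 207.2  11.2   7.9   8.6] ell [407.6 207.2] [ 9.1 11.8] px [317. 247.]
```

View pics/w12.png

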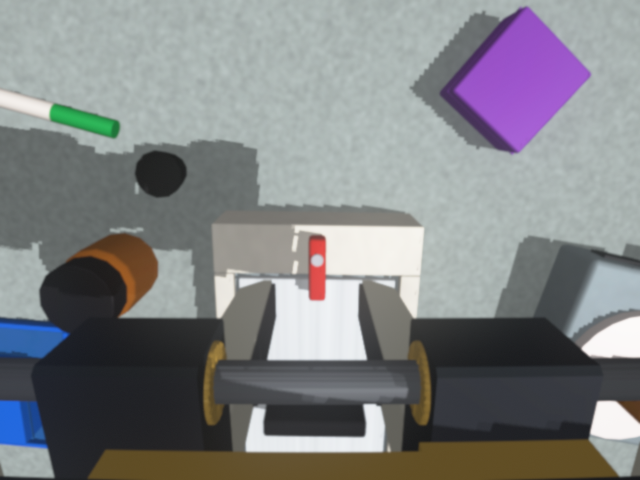

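The near bar runs from (317,237) to (317,299) between the jaws, with its screw at (317,261), so the pivot is at about (413.6,208.2) with yaw 8.6. I lower the jaws astride it.

arm_command(deltas=[159,0,0.9,20,0,0,0,159,0,0.9,45,0,0,0,159,0,0.9,60,0,0,0,159,0,0.9,65,0,0,0,159,0,0.9,66,0,0,0])

```text
time_s: 20.22
tool_pos: [415.0, 207.0, 232.2]
ee_rot: [-179.7, -0.3, -171.4]
ft_force: [0.6, -1.0, 0.1]
grip_width: 34.8
```

```bash
python3 - <<'E'
from ms import *
goal([413.6,208.2,231],188.6)
E
```

```text
t 20.22 pos [415.  207.  232.2] rot [-179.73   -0.33 -171.44] q7 21.9 w 34.8 F [ 0.6 -1.   0.1]
delta [1.2 1.4 1.2] |d| 2.2 rv [-0.27 -0.33 -0.04]
```

arm_command(deltas=[170,1.2,1.4,1.2,-0.3,-0.3,0,190,1.2,1.4,1.2,-0.3,-0.3,0,214,1.2,1.4,1.2,-0.3,-0.3,0,214,1.2,1.4,1.2,-0.3,-0.3,0,214,1.2,1.4,1.2,-0.3,-0.3,0])

```text
time_s: 20.63
tool_pos: [413.8, 208.3, 231.5]
ee_rot: [179.9, 0.0, -171.4]
ft_force: [-0.5, 0.1, -0.1]
grip_width: 15.4
```

```bash
python3 - <<'E'
from ms import *
goal([413.6,208.2,231],188.6)
c,im=snap('wrist','w13')
E
```

```text
t 20.63 pos [413.8 208.3 231.5] rot [ 1.7995e+02  3.0000e-02 -1.7145e+02] q7 21.3 w 15.4 F [-0.5  0.1 -0.1]
delta [ 0.2 -0.   0.5] |d| 0.6 rv [ 0.05  0.03 -0.05]
```

View pics/w13.png

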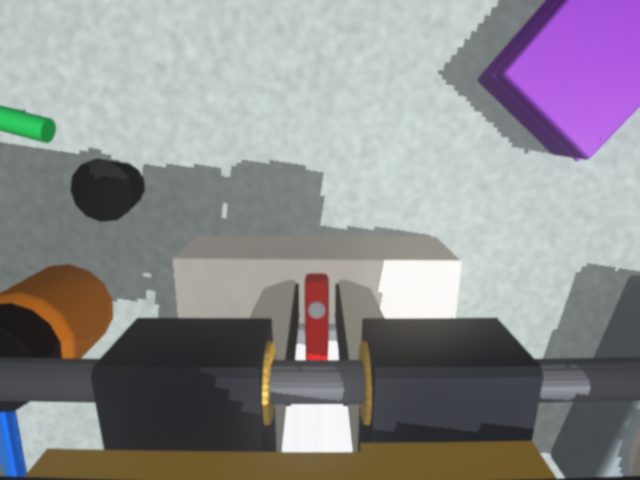

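The bar sits midway between the jaws. I turn clockwise about the pivot.

arm_command(deltas=[214,0,0,0,0,0,6,214,0,0,0,0,0,12,214,0,0,0,0,0,18,214,0,0,0,0,0,24,214,0,0,0,0,0,30])

```text
time_s: 21.1
tool_pos: [413.9, 208.3, 231.7]
ee_rot: [179.9, 0.0, 158.3]
ft_force: [-1.1, -0.0, -0.1]
grip_width: 15.0
```

```bash
python3 - <<'E'
from ms import *
goal([413.6,208.2,231],93.6)
E
```

```text
t 21.1 pos [413.9 208.3 231.7] rot [1.7993e+02 3.0000e-02 1.5828e+02] q7 -1.8 w 15.0 F [-1.1 -0.  -0.1]
delta [ 0.2 -0.2  0.7] |d| 0.8 rv [ 8.000e-02 -1.000e-02  6.468e+01]
```

arm_command(deltas=[214,0,0,0,0,0,7,214,0,0,0,0,0,14,214,0,0,0,0,0,21,214,0,0,0,0,0,28,214,0,0,0,0,0,35])

```text
time_s: 21.52
tool_pos: [413.9, 208.4, 231.8]
ee_rot: [179.9, -0.0, 123.0]
ft_force: [-0.2, 0.4, -1.4]
grip_width: 15.2
```

arm_command(deltas=[214,0,0,0,0,0,7,214,0,0,0,0,0,14,214,0,0,0,0,0,21,214,0,0,0,0,0,27,214,0,0,0,0,0,27])

```text
time_s: 21.93
tool_pos: [413.9, 208.6, 231.9]
ee_rot: [179.9, -0.1, 95.9]
ft_force: [0.1, -0.3, -1.4]
grip_width: 15.5
```

```bash
python3 - <<'E'
from ms import *
goal([413.6,208.2,231],93.6)
c,im=snap('wrist','w14')
E
```

```text
t 21.93 pos [413.9 208.6 231.9] rot [ 1.7989e+02 -6.0000e-02  9.5900e+01] q7 -45.3 w 15.5 F [ 0.1 -0.3 -1.4]
delta [-0.4 -0.3  0.9] |d| 1.1 rv [ 0.11 -0.06  2.3 ]
```

View pics/w14.png

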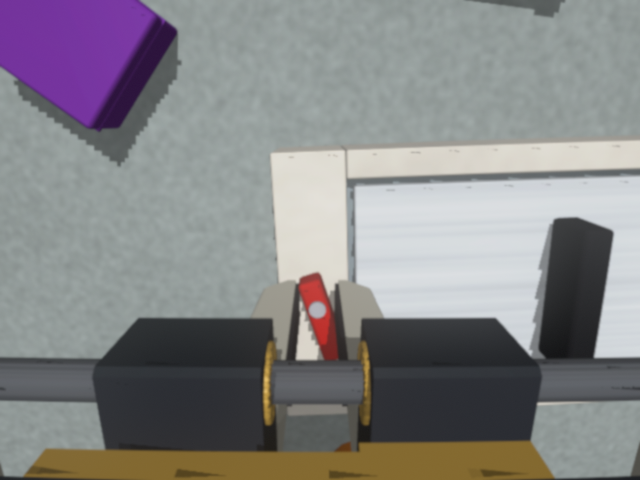

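The jaws lead the bar by about 16°, so the bar is at roughly 76°. I add 10° more, then retreat.

arm_command(deltas=[214,0,0,0,0,0,6,214,0,0,0,0,0,10,214,0,0,0,0,0,10,180,0,0,0,0,0,4,160,0,0,0,0,0,0])

```text
time_s: 22.4
tool_pos: [413.7, 208.8, 232.1]
ee_rot: [179.9, -0.1, 96.6]
ft_force: [-0.1, -0.6, -0.2]
grip_width: 23.9
```

arm_command(deltas=[159,0,0,-10,0,0,0,159,0,0,-35,0,0,0,159,0,0,-70,0,0,0,159,0,0,-80,0,0,0,159,0,0,-80,0,0,0])

```text
time_s: 22.82
tool_pos: [414.2, 209.3, 314.8]
ee_rot: [179.5, -0.2, 96.8]
ft_force: [-0.1, 0.4, -0.3]
grip_width: 35.0
```

```bash
python3 - <<'E'
from ms import *
goal([626,239,310],188)
snap('wrist','w15a')
c,im=snap('wrist','w15')
h,s,v,rep=wm(im,c)
rep('red',roi(((h<8)|(h>172))&(s>130),100,600,50,360),53.5,3)
E
```

```text
t 22.82 pos [414.2 209.3 314.8] rot [179.53  -0.2   96.81] q7 -40.1 w 35.0 F [-0.1  0.4 -0.3]
delta [  4.4 213.8   6.6] |d| 213.9 rv [  0.53   0.22 -91.19]
red 402.0 rect [417.9 195.4   8.6  22.1  14.2] ell [417.8 195.4] [ 9.  26.3] px [318. 272.]
red 188.0 rect [412.7 215.9   8.3  10.9  11.6] ell [412.8 215.8] [ 8.8 12.2] px [314. 239.]
```

View pics/w15.png

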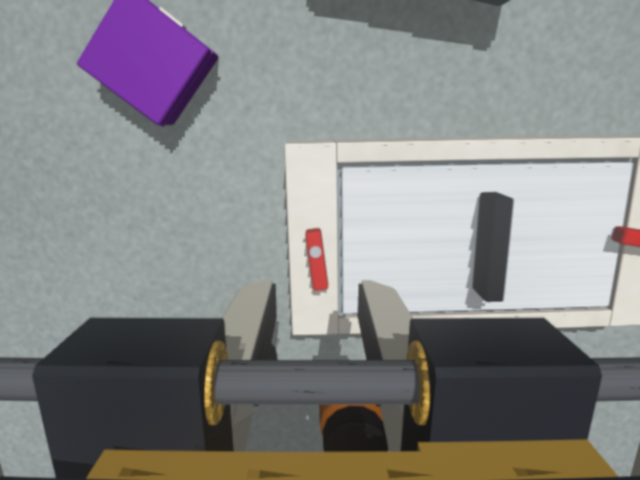

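The near bar now stands at about −84° from its start, clear of the panel. Next is the far button.

arm_command(deltas=[159,1,25,2,0.4,0,-7,159,2,60,4,0.5,0.2,-14,159,2,95,5,0.5,0.2,-21,159,3,130,6,0.5,0.2,-28,159,3,160,6,0.5,0.2,-35])

```text
time_s: 23.33
tool_pos: [573.6, 229.8, 304.0]
ee_rot: [-179.6, -0.3, 132.1]
ft_force: [0.1, -0.2, -0.2]
grip_width: 35.2
```

```bash
python3 - <<'E'
from ms import *
goal([626,239,310],188)
E
```

```text
t 23.33 pos [573.6 229.8 304. ] rot [-179.56   -0.35  132.13] q7 -3.8 w 35.2 F [ 0.1 -0.2 -0.2]
delta [-28.3  45.   -6.5] |d| 53.5 rv [ -0.23  -0.53 -55.87]
```

arm_command(deltas=[159,-10,15,-2,0,0,-7,159,-20,30,-4,0,-0.3,-14,159,-28,44,-6,0,-0.5,-21,159,-28,45,-6,0,-0.5,-28,159,-28,45,-6,0,-0.5,-35])

```text
time_s: 23.75
tool_pos: [626.3, 239.0, 306.5]
ee_rot: [-179.6, -0.2, 167.5]
ft_force: [-0.4, -0.4, -0.4]
grip_width: 34.9
```

arm_command(deltas=[159,0,0,0,0,0,-7,159,0,0,0,0,0,-14,159,0,0,0,0,0,-21,159,0,0,0,0,0,-21,159,0,0,0,0,0,-21])

```text
time_s: 24.17
tool_pos: [626.1, 238.8, 304.4]
ee_rot: [-179.7, -0.6, -171.6]
ft_force: [0.5, 0.0, -0.1]
grip_width: 34.7
```

```bash
python3 - <<'E'
from ms import *
snap('wrist','w16a')
goal([626,239,310],188)
c,im=snap('wrist','w16')
h,s,v,rep=wm(im,c)
rep('red',roi(((h<8)|(h>172))&(s>130),200,450,150,360),53.5,3)
E
```

```text
t 24.22 pos [626.1 238.9 304.9] rot [-179.68   -0.51 -171.58] q7 46.7 w 34.9 F [-0.1 -0.2  0.4]
delta [ 0.1  0.  -5.1] |d| 5.1 rv [-0.32 -0.51  0.42]
red 532.0 rect [612.8 238.7   8.7  24.4  87.5] ell [612.8 238.8] [ 9.2 29. ] px [322. 235.]
red 138.0 rect [633.3 238.3   8.3   8.7   3.8] ell [633.2 238.2] [8.8 9.3] px [316. 268.]
```

View pics/w16.png

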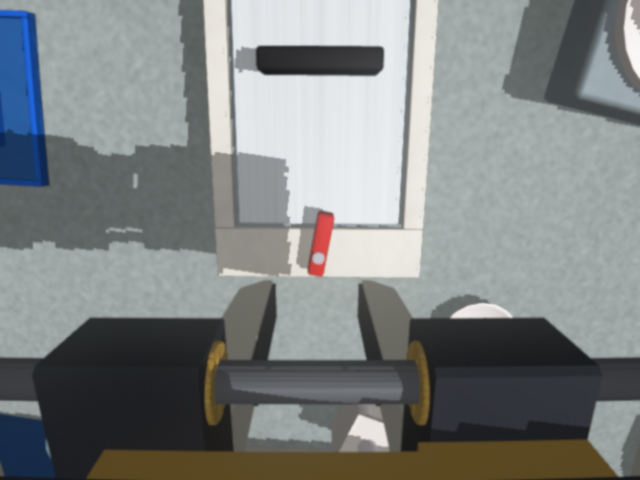

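The far bar runs from (327,213) to (317,275), with its screw at (318,259). The pivot is at about (626.1,238.4) and the bar line lies at 177.5°, so it's 10.5° clockwise already and I'll turn it further clockwise.

arm_command(deltas=[159,0,0.4,5,0,-0.4,6,159,0,0.4,25,-0.3,-0.5,11,159,0,0.4,50,-0.3,-0.5,11,159,0,0.4,65,-0.3,-0.5,11,159,0,0.4,70,-0.3,-0.5,11])

```text
time_s: 24.68
tool_pos: [624.7, 238.2, 232.2]
ee_rot: [-179.7, -0.2, 177.4]
ft_force: [0.4, -0.3, -0.3]
grip_width: 35.2
```

```bash
python3 - <<'E'
from ms import *
goal([626.1,238.4,231],177.5)
c,im=snap('wrist','w17')
E
```

```text
t 24.68 pos [624.7 238.2 232.2] rot [-179.74   -0.18  177.44] q7 34.2 w 35.2 F [ 0.4 -0.3 -0.3]
delta [-1.4  0.2  1.2] |d| 1.8 rv [-0.26 -0.18 -0.06]
```

View pics/w17.png

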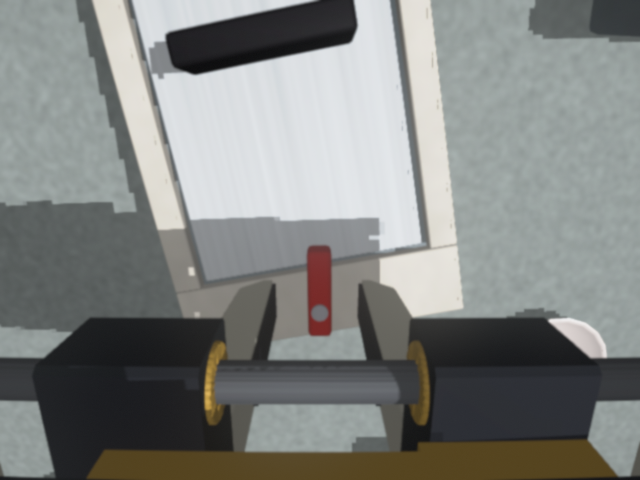

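The bar is centred and parallel to the jaws. I narrow them and turn clockwise.

arm_command(deltas=[180,-1.4,0.2,1.2,-0.2,0,0,214,-1.4,0.2,1.2,-0.2,0,0,214,-1.4,0.2,1.2,-0.2,0,0,214,-1.4,0.2,1.2,-0.2,0,5,214,-1.4,0.2,1.2,-0.2,0,11])

```text
time_s: 25.15
tool_pos: [626.7, 238.6, 232.4]
ee_rot: [180.0, -0.1, 166.2]
ft_force: [-0.2, -0.4, 0.1]
grip_width: 15.4
```

arm_command(deltas=[214,0,0,0,0,0,7,214,0,0,0,0,0,14,214,0,0,0,0,0,21,214,0,0,0,0,0,28,214,0,0,0,0,0,35])

```text
time_s: 25.57
tool_pos: [626.8, 238.2, 233.2]
ee_rot: [-180.0, -0.0, 130.8]
ft_force: [0.3, -0.5, -2.0]
grip_width: 15.2
```

```bash
python3 - <<'E'
from ms import *
goal([626.1,238.4,231],86)
E
```

```text
t 25.57 pos [626.8 238.2 233.2] rot [-1.8000e+02 -3.0000e-02  1.3081e+02] q7 -4.4 w 15.2 F [ 0.3 -0.5 -2. ]
delta [ 0.6 -0.4  2.2] |d| 2.3 rv [-1.000e-02 -3.000e-02  4.481e+01]
```

arm_command(deltas=[214,0.4,-0.3,1,0,0,7,214,0.4,-0.3,2,0,0,14,214,0.4,-0.3,2,0,0,21,214,0.4,-0.3,2,0,0,28,214,0.4,-0.3,2,0,0,35])

```text
time_s: 25.98
tool_pos: [626.4, 238.1, 232.7]
ee_rot: [180.0, -0.0, 95.5]
ft_force: [-0.7, -1.4, 1.9]
grip_width: 15.2
```

arm_command(deltas=[214,0,0,0,0,0,6,214,0,0,0,0,0,10,214,0,0,0,0,0,10,214,0,0,0,0,0,10,214,0,0,0,0,0,10])

```text
time_s: 26.4
tool_pos: [626.4, 238.1, 233.4]
ee_rot: [180.0, -0.0, 85.6]
ft_force: [-1.6, -0.6, 2.0]
grip_width: 14.8
```

```bash
python3 - <<'E'
from ms import *
goal([626.1,238.4,231],86)
c,im=snap('wrist','w18')
E
```

```text
t 26.4 pos [626.4 238.1 233.4] rot [ 1.7996e+02 -2.0000e-02  8.5570e+01] q7 -40.6 w 14.8 F [-1.6 -0.6  2. ]
delta [ 0.3 -0.3  2.4] |d| 2.4 rv [ 0.04 -0.02 -0.43]
```

View pics/w18.png

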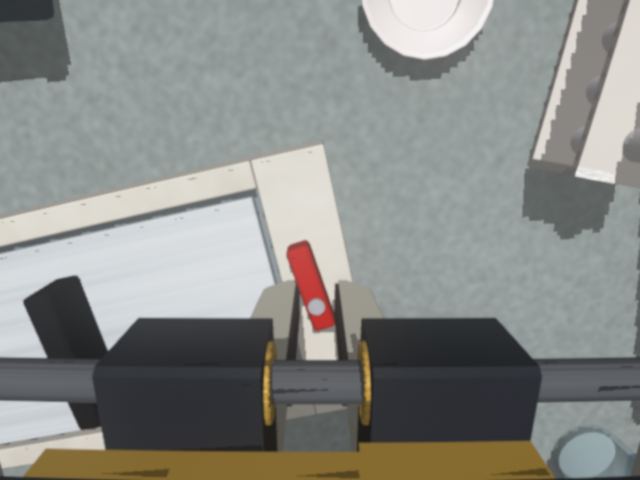

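The far bar is turned to about 85°. I open up, rise and check it.

arm_command(deltas=[195,0,0,0,0,0,-4,160,0,0,0,0,0,-8,160,0,0,0,0,0,-10,160,0,0,-10,0,0,-10,120,0,0,-40,0,0,-10])

```text
time_s: 26.87
tool_pos: [625.2, 237.3, 269.8]
ee_rot: [-179.5, 0.1, 95.5]
ft_force: [0.1, 0.6, -0.0]
grip_width: 37.5
```

```bash
python3 - <<'E'
from ms import *
goal([540,200,320],98)
E
```

```text
t 26.87 pos [625.2 237.3 269.8] rot [-1.7955e+02  1.0000e-01  9.5540e+01] q7 -31.8 w 37.5 F [ 0.1  0.6 -0. ]
delta [-29.  -88.8 -49.4] |d| 105.6 rv [-0.45  0.09 -2.46]
```

arm_command(deltas=[120,-3,-8,-30,0,0,0,120,-10,-35,-49,0,0,-1,120,-20,-65,-50,0,0,-2,120,-28,-88,-50,0,0,-2.5,120,-29,-89,-50,0,0,-2.5])

```text
time_s: 27.28
tool_pos: [536.2, 198.8, 322.1]
ee_rot: [-179.4, 0.2, 98.1]
ft_force: [0.4, 0.5, 0.1]
grip_width: 49.3
```

```bash
python3 - <<'E'
from ms import *
snap('wrist','w19a')
goal([520,224,320],98)
c,im=snap('wrist','w19')
h,s,v,rep=wm(im,c)
rep('red',roi(((h<8)|(h>172))&(s>130),0,640,50,360),53.5,4)
rep('handle',roi(v<60,260,400,100,310),64,2)
m=roi((v>165)&(s<45),0,640,0,310)
rep('ch',cv2.morphologyEx(m.astype(np.uint8),cv2.MORPH_CLOSE,np.ones((5,5))),40)
E
```

```text
t 27.33 pos [538.2 199.2 322.1] rot [-1.7957e+02  1.1000e-01  9.8030e+01] q7 -30.3 w 49.5 F [ 0.1 -0.2  0. ]
delta [ 27.1 -14.6   2.1] |d| 30.8 rv [-0.43  0.11  0.03]
red 819.5 rect [419.1 203.2  11.7  37.1  14.2] ell [418.7 203.7] [11.7 43.2] px [127. 210.]
red 487.0 rect [622.8 251.7   7.8  24.8  13.3] ell [622.6 251.9] [ 8.7 30.2] px [472. 180.]
red 121.0 rect [627.3 233.    7.9  10.2  13.8] ell [627.3 232.2] [ 7.7 10.7] px [472. 213.]
handle 121.5 rect [580.2 173.1   6.9  13.3   8.1] ell [579.8 170.6] [ 5.9 15. ] px [379. 301.]
ch 74767.0 rect [521.  224.2 247.3 125.5   8. ] ell [521.1 224.8] [140.6 308.6] px [300. 188.]
```

View pics/w19.png

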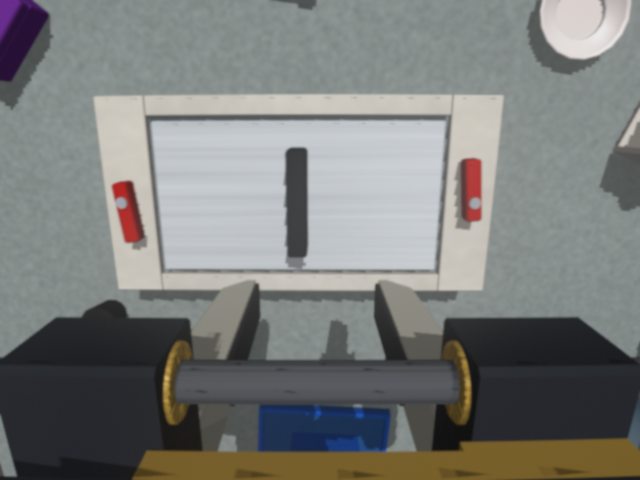

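Both bars are aside at about −84°, and the panel is bare. The handle is at (297,203), so I'll pin down its centre and descend.

```bash
python3 - <<'E'
from ms import *
c=pickle.load(open('pics/w19.pkl','rb')); im=cv2.imread('pics/w19.png')[:,:,::-1].copy()
h,s,v,rep=wm(im,c)
rep('handle',roi(v<85,275,320,135,270),64,2)
print(plane(c,[[297,149],[297,256],[287,203],[307,203]],64).round(1))
goal([520.5,224.2,229.5],98)
E
```

```text
handle 1902.0 rect [521.1 224.5  11.1  62.7   8.3] ell [521.3 224.1] [11.3 86.7] px [296. 202.]
[[517.6 255.6  64. ]
 [525.6 193.4  64. ]
 [515.8 224.5  64. ]
 [527.2 226.1  64. ]]
t 27.38 pos [539.7 199.9 322. ] rot [-1.7969e+02  4.0000e-02  9.8010e+01] q7 -30.3 w 49.3 F [ 0.8 -0.3  0.9]
delta [ 26.8 -15.2  92.5] |d| 97.5 rv [-0.31  0.04  0.01]
```

arm_command(deltas=[120,20,-11,5,-0.3,0,0,120,26.7,-14.8,25,-0.3,0,0,120,26.7,-14.8,55,-0.3,0,0,120,26.7,-14.8,75,-0.3,0,0,120,26.7,-14.8,82,-0.3,0,0])

```text
time_s: 27.8
tool_pos: [521.3, 224.5, 237.3]
ee_rot: [-179.8, 0.1, 98.0]
ft_force: [-0.9, -0.8, 1.4]
grip_width: 49.2
```

```bash
python3 - <<'E'
from ms import *
goal([521,224.3,229.5],98.1)
E
```

```text
t 27.8 pos [521.3 224.5 237.3] rot [-1.7981e+02  8.0000e-02  9.8010e+01] q7 -36.7 w 49.2 F [-0.9 -0.8  1.4]
delta [-0.2 -0.3  7.8] |d| 7.8 rv [-0.19  0.08 -0.09]
```

arm_command(deltas=[120,0,-0.2,5,-0.2,0,0,140,0,-0.2,7.5,-0.2,0,0,180,0,-0.2,7.8,-0.2,0,0,255,0,-0.2,7.8,-0.2,0,0,255,0,-0.2,7.8,-0.2,0,0])

```text
time_s: 28.22
tool_pos: [521.5, 224.7, 230.5]
ee_rot: [179.9, 0.0, 98.0]
ft_force: [0.4, -0.4, -0.4]
grip_width: 27.1
```

arm_command(deltas=[255,0,0,0,0,0,0,255,0,0,0,0,0,0,255,0,0,0,0,0,0,255,0,0,0,0,0,0,255,0,0,0,0,0,0])

```text
time_s: 28.63
tool_pos: [520.9, 224.8, 231.2]
ee_rot: [179.9, 0.1, 98.0]
ft_force: [-3.9, -0.9, 5.6]
grip_width: 11.6
```

```bash
python3 - <<'E'
from ms import *
goal([521,224.3,229.5],98.1)
E
```

```text
t 28.63 pos [520.9 224.8 231.2] rot [1.7993e+02 6.0000e-02 9.8010e+01] q7 -37.1 w 11.6 F [-3.9 -0.9  5.6]
delta [-0.5  0.   1.7] |d| 1.8 rv [ 0.07  0.06 -0.09]
```

The handle is gripped at 11.6 mm. I lift straight up.

arm_command(deltas=[255,0,0,-3,0,0,0,255,0,0,-8,0,0,0,255,0,0,-15,0,0,0,255,0,0,-25,0,0,0,255,0,0,-40,0,0,0])

```text
time_s: 29.05
tool_pos: [520.7, 224.5, 271.2]
ee_rot: [-180.0, 0.1, 98.0]
ft_force: [-1.0, 0.1, -2.6]
grip_width: 11.8
```

arm_command(deltas=[255,0,0,-25,0,0,0,255,0,0,-50,0,0,0,255,0,0,-65,0,0,0,255,0,0,-70,0,0,0,255,0,0,-70,0,0,0])

```text
time_s: 29.47
tool_pos: [521.0, 224.8, 343.0]
ee_rot: [179.8, 0.0, 98.0]
ft_force: [-0.5, -0.2, -3.4]
grip_width: 11.9
```

```bash
python3 - <<'E'
from ms import *
goal([522,-209.5,330],97.9)
snap('wrist','w20a')
snap('scene','s20')
E
```

```text
t 29.47 pos [521.  224.8 343. ] rot [1.7983e+02 4.0000e-02 9.7980e+01] q7 -32.9 w 11.9 F [-0.5 -0.2 -3.4]
delta [-430.2  -59.3   13.1] |d| 434.5 rv [0.17 0.04 0.08]
```

View pics/w20a.png

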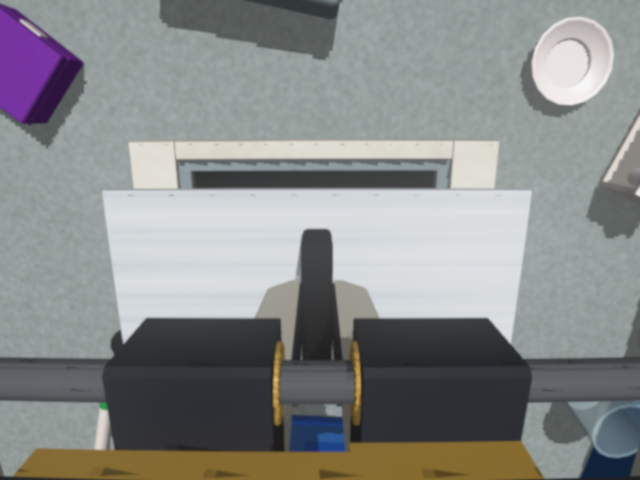

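View pics/s20.png

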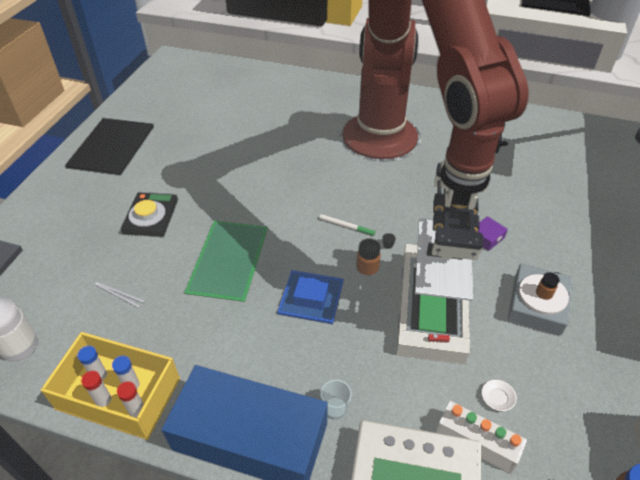

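The scene view shows the panel lifted clear and level, with the chamber open. The jar, tin and box stand in place. I carry the panel toward the mat.

arm_command(deltas=[255,-20,-3,0,0,0,0,255,-52,-7,0,0,0,0,255,-88,-12,0,0,0,0,255,-124,-17,0,0,0,0,255,-160,-22,0,0,0,0])

```text
time_s: 29.98
tool_pos: [520.2, 61.0, 339.4]
ee_rot: [-179.7, 0.1, 98.0]
ft_force: [0.4, 0.3, -3.3]
grip_width: 11.5
```

arm_command(deltas=[255,-36,-5,0,0,0,0,255,-72,-10,0,0,0,0,255,-108,-15,0,0,0,0,255,-144,-20,0,0,0,0,255,-180,-25,0,0,0,0])

```text
time_s: 30.4
tool_pos: [519.8, -122.5, 338.5]
ee_rot: [-179.5, 0.1, 98.0]
ft_force: [0.3, 0.4, -3.3]
grip_width: 11.7
```

```bash
python3 - <<'E'
from ms import *
goal([522,-325,340],97.9)
E
```

```text
t 30.4 pos [ 519.8 -122.5  338.5] rot [-1.795e+02  8.000e-02  9.805e+01] q7 2.7 w 11.7 F [ 0.3  0.4 -3.3]
delta [-200.8  -26.2   -1. ] |d| 202.5 rv [-0.5   0.08  0.15]
```

arm_command(deltas=[255,-38,-5,0,-0.3,0,0,255,-76,-10,0,-0.4,0,0,255,-114,-15,0,-0.4,0,0,255,-150,-20,0,-0.4,0,0,255,-180,-24,0,-0.4,0,0])

```text
time_s: 30.82
tool_pos: [519.9, -307.6, 336.9]
ee_rot: [-179.7, 0.1, 97.9]
ft_force: [0.4, -1.0, -3.7]
grip_width: 11.8
```

arm_command(deltas=[255,-15,-2,0,0,0,0,255,-20,-3,0,0,0,0,255,-20,-3,0,0,0,0,255,-20,-3,0,0,0,0,255,-20,-3,0,0,0,0])

```text
time_s: 31.23
tool_pos: [520.4, -325.1, 336.5]
ee_rot: [-179.7, -0.1, 98.1]
ft_force: [0.6, 0.7, -2.9]
grip_width: 11.9
```

```bash
python3 - <<'E'
from ms import *
goal([522,-210,340],97.9)
c,im=snap('wrist','w21')
h,s,v,rep=wm(im,c)
rep('mat',roi((h>55)&(h<90)&(s>80),0,640,0,350),4,2)
rep('panel',roi((v>165)&(s<45),0,640,100,330),147+0,2)
E
```

```text
t 31.23 pos [ 520.4 -325.1  336.5] rot [-1.797e+02 -1.100e-01  9.811e+01] q7 22.7 w 11.9 F [ 0.6  0.7 -2.9]
delta [113.7  17.8  -3.3] |d| 115.2 rv [-0.3  -0.1   0.21]
mat 45922.5 rect [ 524.5 -220.7  209.4  106.1    7.9] ell [ 524.8 -220.6] [119.6 259.2] px [345.  76.]
panel 50693.5 rect [ 518.3 -303.2  196.    75.4    8.2] ell [ 517.9 -304.9] [ 69.2 224.6] px [336. 232.]
panel 176.5 rect [ 533.1 -269.     7.3    9.7   84.2] ell [ 533.7 -269.6] [7.2 8.7] px [369. 175.]
```

View pics/w21.png

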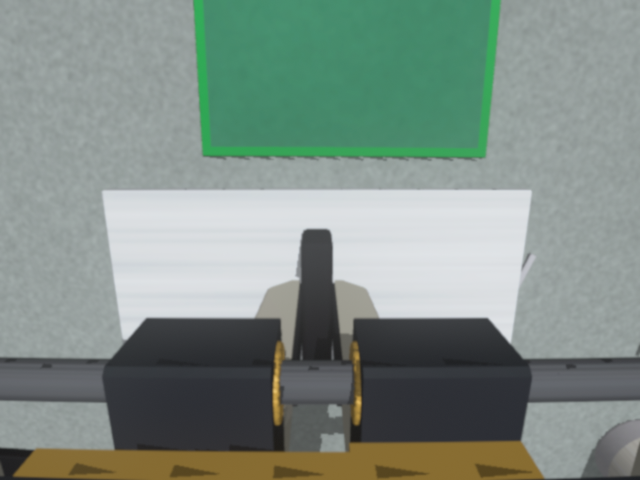

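The lower part of the mat is in view, with edges at columns 200–490 and row 153. Its centre comes to about (523,-211) with yaw 7.9. I move above it.

arm_command(deltas=[255,25,4,0,-0.3,0,0,255,58,9,0,-0.3,0,0.2,255,90,14,0,-0.3,0,0.2,255,110,17,0,-0.3,0,0.2,255,112.8,18.4,0,-0.3,0,0.2])

```text
time_s: 31.7
tool_pos: [523.4, -203.0, 337.8]
ee_rot: [179.9, -0.3, 98.6]
ft_force: [0.5, -0.1, -3.5]
grip_width: 11.6
```

```bash
python3 - <<'E'
from ms import *
goal([522.8,-210.7,201.5],97.9)
E
```

```text
t 31.7 pos [ 523.4 -203.   337.8] rot [179.91  -0.33  98.59] q7 11.7 w 11.6 F [ 0.5 -0.1 -3.5]
delta [ -8.3  -1.9 136.2] |d| 136.5 rv [ 0.08 -0.33  0.68]
```

arm_command(deltas=[255,-8,-1.8,15,0,-0.3,0.6,255,-8,-1.8,45,0,-0.3,0.6,255,-8,-1.8,75,0,-0.3,0.6,255,-8,-1.8,97,0,-0.3,0.6,255,-8,-1.8,105,0,-0.3,0.6])

```text
time_s: 32.12
tool_pos: [521.8, -209.4, 229.9]
ee_rot: [-179.8, -0.2, 98.1]
ft_force: [0.2, 0.4, -3.6]
grip_width: 11.8
```

```bash
python3 - <<'E'
from ms import *
goal([522.8,-210.7,201.5],97.9)
E
```

```text
t 32.12 pos [ 521.8 -209.4  229.9] rot [-179.79   -0.18   98.09] q7 7.5 w 11.8 F [ 0.2  0.4 -3.6]
delta [-1.5  0.9 28.4] |d| 28.4 rv [-0.21 -0.18  0.19]
```

arm_command(deltas=[255,-1.5,0.9,8,-0.2,-0.2,0.2,255,-1.5,0.9,16,-0.2,-0.2,0.2,255,-1.5,0.9,22,-0.2,-0.2,0.2,255,-1.5,0.9,25,-0.2,-0.2,0.2,255,-1.5,0.9,26,-0.2,-0.2,0.2])

```text
time_s: 32.53
tool_pos: [523.0, -210.7, 204.0]
ee_rot: [180.0, 0.0, 97.9]
ft_force: [0.5, -0.2, -2.8]
grip_width: 12.3
```

```bash
python3 - <<'E'
from ms import *
goal([522.8,-210.7,201.5],97.9)
E
```

```text
t 32.53 pos [ 523.  -210.7  204. ] rot [1.7998e+02 4.0000e-02 9.7900e+01] q7 6.3 w 12.3 F [ 0.5 -0.2 -2.8]
delta [ 0.1 -0.2  2.5] |d| 2.6 rv [ 0.02  0.04 -0.  ]
```

arm_command(deltas=[255,0,0,1.2,0,0,0,255,0,0,2.3,0,0,0,255,0,0,2.8,0,0,0,255,0,0,2.8,0,0,0,255,0,0,2.8,0,0,0])

```text
time_s: 32.95
tool_pos: [523.1, -210.8, 201.5]
ee_rot: [180.0, 0.1, 97.9]
ft_force: [-0.4, 0.0, -2.9]
grip_width: 12.0
```

```bash
python3 - <<'E'
from ms import *
goal([522.8,-210.7,201.5],97.9)
E
```

```text
t 32.95 pos [ 523.1 -210.8  201.5] rot [1.7996e+02 5.0000e-02 9.7890e+01] q7 6.2 w 12.0 F [-0.4  0.  -2.9]
delta [ 0.1 -0.2 -0. ] |d| 0.3 rv [ 0.04  0.05 -0.01]
```

arm_command(deltas=[255,0,0,0.4,0,0,0,255,0,0,0.8,0,0,0,255,0,0,1.2,0,0,0,255,0,0,1.2,0,0,0,255,0,0,1.2,0,0,0])

```text
time_s: 33.37
tool_pos: [523.1, -210.8, 201.2]
ee_rot: [179.9, 0.1, 97.9]
ft_force: [-2.0, 0.7, 5.1]
grip_width: 12.0
```

Contact: Fz has risen to +5 N. I release.

arm_command(deltas=[230,0,0,0,0,0,0,200,0,0,0,0,0,0,180,0,0,0,0,0,0,150,0,0,0,0,0,0,150,0,0,0,0,0,0])

```text
time_s: 33.78
tool_pos: [523.3, -210.8, 201.2]
ee_rot: [179.9, 0.1, 97.9]
ft_force: [-0.5, -0.6, 0.2]
grip_width: 33.7
```

arm_command(deltas=[150,0,0,-4,0,0,0,150,0,0,-18,0,0,0,150,0,0,-45,0,0,0,120,-10,0,-80,0,0,0,100,-35,0,-115,0,0,0])

```text
time_s: 34.2
tool_pos: [528.1, -240.8, 316.6]
ee_rot: [180.0, -0.1, 98.3]
ft_force: [2.0, 0.4, -0.2]
grip_width: 47.6
```

arm_command(deltas=[100,-30,0,-20,0,0,0,100,-60,0,-30,0,0,0,100,-80,0,-30,0,0,0,100,-80,0,-30,0,0,0,100,-80,0,-30,0,0,0])

```text
time_s: 34.62
tool_pos: [539.0, -321.3, 346.2]
ee_rot: [180.0, -0.1, 98.1]
ft_force: [0.1, 0.7, 0.1]
grip_width: 56.5
```

```bash
python3 - <<'E'
from ms import *
goal([522.8,-210.7,201.5],97.9)
c,im=snap('wrist','w22')
h,s,v,rep=wm(im,c)
rep('mat',roi((h>55)&(h<90)&(s>80),0,640,0,350),4,2)
rep('panel',roi((v>175)&(s<45),120,520,0,300),10,2)
snap('top','t22'); snap('scene','s22')
E
```

```text
t 34.62 pos [ 539.  -321.3  346.2] rot [ 1.7998e+02 -1.5000e-01  9.8130e+01] q7 21.9 w 56.5 F [0.1 0.7 0.1]
delta [111.5  -0.5 145. ] |d| 182.9 rv [ 0.02 -0.15  0.23]
mat 8581.0 rect [ 524.3 -218.4  209.3  109.3    7.9] ell [ 523.6 -211.2] [137.4 229. ] px [316. 106.]
mat 441.0 rect [ 400.  -418.9   23.1   16.5    8.5] ell [ 400.2 -419. ] [18.3 25.7] px [137. 309.]
panel 32027.0 rect [ 524.2 -212.5  179.9   93.3    8.1] ell [ 524.7 -212.1] [ 98.7 235.6] px [317.  69.]
panel 232.5 rect [ 672.9 -345.8   46.7    4.6   83.2] ell [ 673.1 -343.4] [ 4.1 64.4] px [476. 273.]
```

View pics/w22.png

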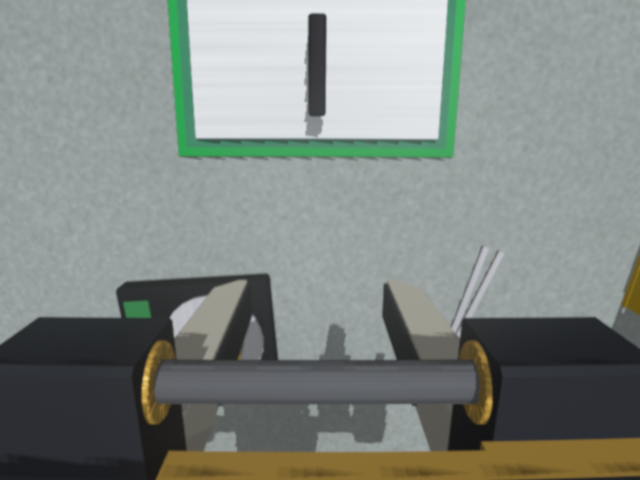

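View pics/s22.png

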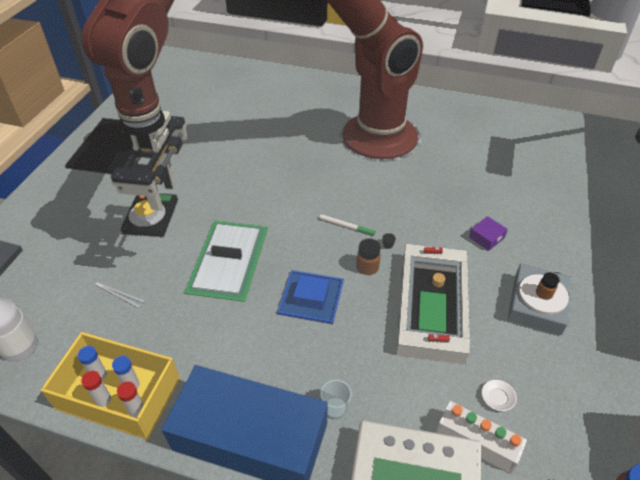

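View pics/t22.png

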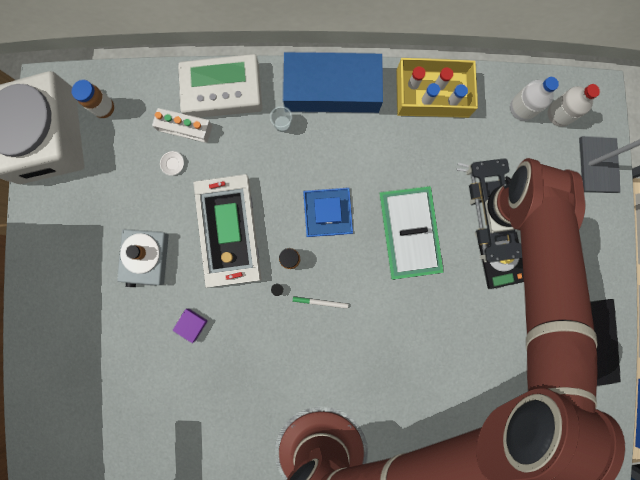

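The panel lies flat on the mat with an even border. Everything else stands in place, and both buttons are aside. A final numeric check from the top picture follows.

```bash
python3 - <<'E'
from ms import *
c=pickle.load(open('pics/t22.pkl','rb')); im=cv2.imread('pics/t22.png')[:,:,::-1].copy()
h,s,v,rep=wm(im,c)
m=roi((h>55)&(h<90)&(s>80),372,450,180,285)
rep('mat',m,4); rep('panel',roi((v>165)&(s<50),380,445,185,280),10)
rep('plate',roi((v>215)&(s<40),110,170,225,290),50); rep('jarcap',roi(v<70,125,155,240,265),95,1,20)
rep('tray',roi((h>100)&(h<125)&(s>100),295,362,180,245),9); rep('box',roi((h>100)&(h<125)&(v>165)&(s>100),308,350,190,230),34)
rep('red',roi(((h<10)|(h>170))&(s>120),185,270,168,295),53.5,2,15)
E
```

```text
mat 4420.5 rect [ 520.6 -210.7  209.   125.7    7.9] ell [ 520.4 -210.7] [141.4 253.4] px [411. 233.]
panel 2689.5 rect [ 522.1 -211.1  180.1   96.3    8. ] ell [ 521.  -211.2] [101.8 231. ] px [412. 232.]
plate 615.0 rect [464.  422.6  87.9  86.1   1.6] ell [463.8 422.6] [81.6 83.7] px [138. 253.]
jarcap 69.5 rect [465.7 413.1  28.3  19.4  16.3] ell [465.5 414.1] [19.2 28.6] px [135. 251.]
tray 2054.0 rect [566.5 -11.8 110.1 109.5   4.6] ell [566.6 -11.8] [126.6 127.6] px [328. 212.]
box 539.0 rect [568.9 -10.8  54.3  58.3   4.6] ell [568.9 -11. ] [61.  66.3] px [327. 209.]
red 32.5 rect [415.  200.5   8.8  35.2  14.5] ell [415.3 199.3] [ 8.6 38.8] px [233. 276.]
red 26.5 rect [620.5 250.6   9.1  23.   14.2] ell [620.5 250.3] [ 9.1 24.9] px [214. 185.]
```

The jar cap mask looks clipped, so I'll look closer.

```bash
python3 - <<'E'
from ms import *
im=cv2.imread('pics/t22.png'); cv2.imwrite('pics/t22c.png',cv2.resize(im[220:295,100:180],None,fx=7,fy=7,interpolation=cv2.INTER_CUBIC))
c=pickle.load(open('pics/t22.pkl','rb'))
from h import *
print(proj(c,[[465,423,95],[465,423,50],[465,440,50],[465,406,50],[465,438.5,95],[465,407.5,95]]).round(1))
E
```

```text
[[131.6 251.4]
 [138.7 252.5]
 [131.6 252.4]
 [145.9 252.5]
 [124.9 251.3]
 [138.3 251.5]]
```

View pics/t22c.png

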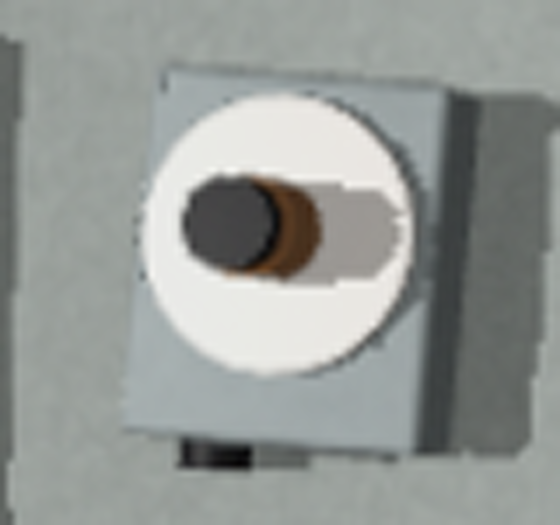

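The cap is displaced from the plate centre just as projection predicts for a centred jar, within about 1 mm. The robot touches nothing, so I hand in.

```bash
python3 -c "
from station import arm
print(arm.state()['time_s'], arm.state()['dq'].round(2)); print(arm.sign_off())"
```

```text
34.7667 [-0.39 -0.1  -0.06  0.01  0.2   0.02  0.04]
the job is handed in; nothing more can be done
None
```

I finished the job in the order asked and handed it in at about 35 s of the allowed 147 s. I moved the jar to the stirrer, then the tin to the balance, then the slide box to the tray. After that I turned both buttons aside, lifted the panel out and laid it on the mat. I was not told a verdict.

My last checks showed:

| Item | Offset from the middle of its place | Orientation |
|---|---|---|
| Jar | about 1 mm | upright |
| Tin | about 1 mm (wrist picture; the gripper hid it in the last pictures) | flat |
| Slide box | 1–2.5 mm, depending on the camera | 4.6–4.7°, same as the tray |
| Panel | about 1–1.5 mm | flat, handle up, 8.0° against the mat's 7.9° |
| Near button | – | about −84° |
| Far button | – | about −84° |

**Disagreements:** the top and scene cameras differed by 2–6 mm on absolute positions. I relied mainly on the wrist camera, which fell between them. Three measurements came out wrong at first: one wrist picture paired with a later camera pose, a pan circle fit and the final jar cap mask. I redid the first two and checked the jar by eye against a projected position.

The strongest contact force I saw was about 7 N, from the readings at the end of each move.

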